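Lock the stove knobs away in the child-safe box

TASK

Lock the loose stove knobs away in their child-safe box: push the wooden dowel key down through the small hole behind the catch so that the cover springs open, set every knob in a pocket of its own with its stem down and its grip bar up, seated flat, then shut the cover until the catch holds it. The dowel key must stand in its wooden stand again at the end, and the mug and jars behind the work stay where they are.

Things in the scene. Friction and masses are not known exactly. Their poses are not given: they have to be found in the camera images.
- knob_box: grey plastic box base, solid, 190 (x) x 130 (y) x 32 mm high, fixed. Origin: centre of its underside; x along its length, y to the catch side, z up. Three round pockets (22 mm wide, 27 deep) in a row along x, 58 mm apart. A white cover (190 x 130 x 33 mm, open below) is hinged on the -y long edge. The catch housing (44 mm along x, 46 high) juts from the middle of the +y side, y = 65 to 123 mm
- lid (a joint): angle of the white cover, rad: 0 shut (top 67 mm above the stove; held at about 0.015), 1.6 fully open (upright, past the -y edge). A spring (0.26 Nm shut, 0.10 Nm open) swings it fully open in about 1 s once the catch lets go. To shut it, push its outer face over from behind and down until the steel rod on its free edge snaps under the catch (5 to 10 N at that edge); short of that it springs open
- lid_hinge (a point): middle of the cover's hinge axis on the box, 34 mm above the stove; the axis runs along the box's x
- lid_press (a point): point on the outer (upper) face of the cover, mid-length, 20 mm in from its free edge: 110 mm from the hinge along the cover and 33 mm above the hinge when shut. Moves with the cover; z = the face's outward normal, y = from hinge to free edge. A good place to push the cover shut
- catch (a joint): angle of the steel spring catch inside its housing, rad: 0 at rest (holding a shut cover), 0.22 pushed fully back; the cover is let go at about 0.15. Pushed by the dowel at the bottom of the hole it takes about 2.5 N to start and 5 N at the end
- catch_hole (a point): mouth of the 16 mm round hole in the top plate of the catch housing, 46 mm above the stove, 110 mm from the box's middle along y. It goes straight down; the catch's foot lies 26 mm below the mouth and goes down 5 mm when pushed fully back: the dowel tip must go 30 to 31 mm below the mouth. The catch's hook stands between hole and cover, to 57 mm above the stove, 16 mm or more from the hole's axis
- dowel: wooden dowel key, loose, 50 g: a pin 10 mm thick and 44 mm long below a round handle 26 mm thick and 45 mm tall. Origin: the lower tip of the pin; z runs up the pin to the handle (handle from z = 44 to 89 mm). It stands in its stand, the handle's underside on the stand's top
- stand_hole (a point): mouth of the 16 mm hole in the top of the fixed wooden stand (40 x 40 x 46 mm high), 46 mm above the stove; the hole goes straight through, so a dowel standing in it has its tip 44 mm below this point
- knob_1: loose black stove knob, 60 g, may be absent: steel stem 16 mm thick and 20 long, then an eight-sided skirt 50 mm across flats, 8 thick, then a grip bar 42 x 12 x 16 mm. Origin: stem's end; z along the axis (stem 0 to 20 mm, skirt 20 to 28, bar 28 to 44). Lies on stem end and skirt edge, z leaning 50 degrees from vertical, roughly to the robot, bar upward, skirt's centre 22 mm above the stove. All alike
- knob_2: loose black stove knob, 60 g, may be absent: steel stem 16 mm thick and 20 long, then an eight-sided skirt 50 mm across flats, 8 thick, then a grip bar 42 x 12 x 16 mm. Origin: stem's end; z along the axis (stem 0 to 20 mm, skirt 20 to 28, bar 28 to 44). Lies on stem end and skirt edge, z leaning 50 degrees from vertical, roughly to the robot, bar upward, skirt's centre 22 mm above the stove. All alike
- knob_3: loose black stove knob, 60 g, may be absent: steel stem 16 mm thick and 20 long, then an eight-sided skirt 50 mm across flats, 8 thick, then a grip bar 42 x 12 x 16 mm. Origin: stem's end; z along the axis (stem 0 to 20 mm, skirt 20 to 28, bar 28 to 44). Lies on stem end and skirt edge, z leaning 50 degrees from vertical, roughly to the robot, bar upward, skirt's centre 22 mm above the stove. All alike
- pocket_1 (a point): mouth of pocket 1 of the box, on the top of the base, 32 mm above the stove (at the box's -x end); a knob's stem goes down into it until the skirt lies on the base, the knob's origin then 20 mm below this point. Any knob may go in any pocket
- pocket_2 (a point): mouth of pocket 2 of the box, on the top of the base, 32 mm above the stove (in the middle); a knob's stem goes down into it until the skirt lies on the base, the knob's origin then 20 mm below this point. Any knob may go in any pocket
- pocket_3 (a point): mouth of pocket 3 of the box, on the top of the base, 32 mm above the stove (at the box's +x end); a knob's stem goes down into it until the skirt lies on the base, the knob's origin then 20 mm below this point. Any knob may go in any pocket
- mug: cream mug 83 x 117 x 94 mm, a bystander; origin: centre of its underside
- honey: honey jar with a metal lid, 71 x 71 x 110 mm, a bystander; origin: centre of its underside
- spice: spice jar with a green cap, 46 x 46 x 106 mm, a bystander; origin: centre of its underside
Mind the look-alikes: they are no part of the job. What is shaped like the dowel but blue is not meant.

How it is judged:
By the outcome, as a careful person would: the job done as asked, in the order asked, and still so for the second after the job is handed in, with the robot touching nothing.
Of knob_1, knob_2, knob_3 only 2 to 3 are there at a start; the rules pass over those that are not, and their reading is None.
At some moment in a run one of knob_1, knob_2, knob_3 may be knocked a few centimetres aside while the robot is not near it.
It also fails if it takes over 210 s, if anything falls off the work surface, if the arm or the gripper's body presses on something with over 40 N, if the wrist force passes 120 N, or if a joint passes its speed limit or range.

ROBOT

A 6-joint arm with a two-finger parallel gripper is mounted at the origin on a cart in front of the work surface, level with it; the furniture and walls round the work are solid. World frame = base frame: x ahead of the robot, y to its left, z up, the work surface at z = 0. Lengths are in m, angles in rad, forces in N, time in s.
With the tool pointing down it reaches from about 0.25 to 0.775 m from the base axis. Payload 4 kg.
Tool frame: the origin (TCP) lies between the finger pads; the fingertips stand 14 mm ahead of it and the grasp point (between the pads) lies 5 mm behind it (tip_reach is the distance from the TCP to the fingertips, in m); z points along the fingers, y is the line along which they close (so a half turn about z gives the same grasp; the last joint's range is limited). The gripper opens to 94 mm and grips with 3 to 60 N. Pads are 16 mm wide; open, the fingers measure 119 mm over their backs; the gripper's body (75 mm by 177 mm) begins 78 mm behind the grasp point.
Start: joints at [1.066, 0.087, 1.371, -0, 1.684, -0.103], TCP at [0.215, 0.506, 0.22] pointing down, gripper open.
Joint ranges: [-3.1, 3.1], [-0.76, 2.03], [0.27, 2.55], [-1.08, 4.22], [0.17, 2.65], [-2.57, 2.57]. Speed limits (rad/s): [2.79, 2.79, 3.14, 3.14, 3.14, 3.14].

INTERFACE

Orientations are given as [roll, pitch, yaw] about the fixed x, y, z axes, in that order (R = Rz(yaw) Ry(pitch) Rx(roll)).
In Python, from bench import * gives the robot as it stands. The module is installed in compiled form; this text tells all that it offers.
- The arm moves only by the tool servo_tool, never from a script. Its argument "targets" is a list of rows, each a list of 4 numbers: the shift along the tool's x, y, z in cm, then the turn about the tool's z in degrees. A call has 1 to 8 rows; each row is the pose to reach, as a shift and turn from the pose commanded when the call began, along the tool's axes at that moment; what a row does not reach only later rows make up. A row lasts 1/8 s, in which the tool goes at most 62.5 mm and 10.7 degrees, less where a joint would pass 70% of its speed; a pose out of reach is approached as far as the arm can. A call with a gripper value outside its range is refused whole. "claw" is the closure in counts, from 0 (fully open) to 255 (shut), set as the call begins (left out, the last holds). The fingers move at their own pace and stop on an object; the grip force is fixed at half the most. Time passes only in rows, so rows that repeat a pose let the fingers close. It gives the time, the measured TCP pose, the force, the opening and the grip force at its end, in the units of the state.
- get_obs(): the state, without advancing time (a new reading comes with each control period).
- snapshot(name): name is "scene" or "side" or "wrist"; returns the picture (480x640x3 uint8, blue, green, red); there is no depth.
- camera_model(name): a dict with "camera_matrix" (3x3 intrinsics, pixels), "camera_from_world" (4x4, takes a point from world to camera coordinates). Camera axes: x right, y up, looking along -z (the intrinsics and any distortion apply to the point x, -y, -z); pixel columns grow to the right and rows downward; lengths in m; the calibration is good to about 2 mm. A picture is of the moment at which its call begins: read the wrist's pose just before it. camera_model takes no time and is no camera call; for the wrist camera it gives the pose at the moment of the call.
- close_job(): hands the job in; it is judged then, once.
The state is a dict: "time": time; "joint_positions": joint angles; "qvel": joint speeds; "joint_torque": joint torques, N m; "tool_pos": TCP position; "ee_rot": TCP orientation; "wrist_force": force on the tool from outside, world axes, zero at the start; "wrist_torque": the same for the moment, N m; "width": finger opening in m; "finger_force": force on a finger pad.
Only numpy, scipy, OpenCV 4.12 (cv2) and the standard library are available. Lean on these libraries where they do the work, as an engineer would, in place of code of your own. Each camera call takes 0.05 s, during which the arm holds its last target. There are 200 camera calls.

## Working session

There is one attempt and no reset: what is moved stays moved. The work goes in short steps, Python scripts to look and compute and a tool call to move; the robot and the scene stay as the last step left them, time stands still between calls to the robot, and variables do not carry over. Pictures are saved under pics/ and viewed, at most 14 in all, crops included, and the job is handed in when it is done.

Besides the shell and the picture viewer there is one more tool, called after "Request:" as name(argument=value, ...) on one line, values as JSON. servo_tool: Moves the arm, as the interface text tells. Its arguments: {"type":"object","properties":{"targets":{"type":"array"},"claw":{"type":"number"}},"required":["targets"]}

```bash
mkdir -p pics
python3 - <<'E'
from bench import *
import cv2,numpy as np
for n in ["scene","side"]:
    cv2.imwrite(f"pics/{n}0.png",snapshot(n))
    m=camera_model(n); print(n,m["camera_matrix"].tolist(),np.round(m["camera_from_world"],4).tolist(),[k for k in m])
o=get_obs();print(o["time"],o["tool_pos"],o["ee_rot"],o["width"])
E
```

```text
scene [[569.355338997221, 0.0, 309.9117620271274], [0.0, 569.355338997221, 241.69916227048586], [0.0, 0.0, 1.0]] [[-0.7929, -0.6093, -0.0061, 0.4692], [0.4956, -0.6508, 0.5751, -0.3641], [-0.3544, 0.453, 0.818, -0.7166], [0.0, 0.0, 0.0, 1.0]] ['camera_matrix', 'camera_from_world']
side [[511.0666595926671, 0.0, 323.8393492989498], [0.0, 511.0666595926671, 247.82981247855093], [0.0, 0.0, 1.0]] [[-0.8599, 0.51, 0.0235, 0.5311], [-0.321, -0.5758, 0.7519, 0.1315], [0.397, 0.639, 0.6588, -1.1607], [0.0, 0.0, 0.0, 1.0]] ['camera_matrix', 'camera_from_world']
0.1 [0.21486639 0.5057911  0.21843195] [-3.13963377e+00 -2.07963454e-04  2.73983410e+00] 0.0942396206762868
```

View pics/scene0.png

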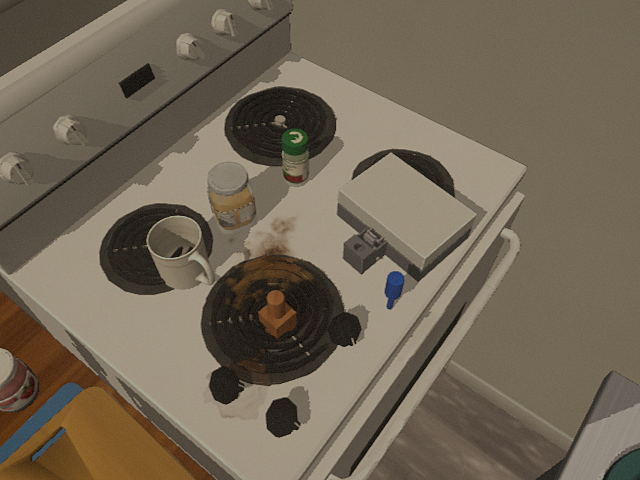

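View pics/side0.png

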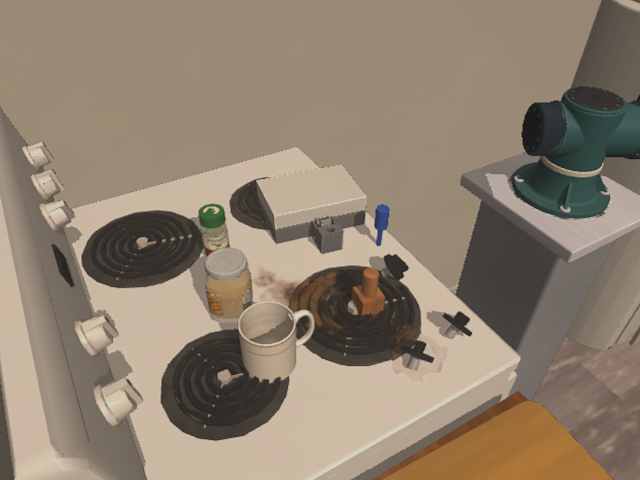

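The scene view shows three black knobs near (345,329), (227,385) and (283,416). The dowel in its stand is at (276,300), the box around (405,215), the catch housing at (365,250), and the blue decoy at (394,290). I'll take enlarged crops next.

Run:
```python
import cv2,numpy as np
a=cv2.imread("pics/scene0.png");b=cv2.imread("pics/side0.png")
def crop(i,x,y,w,h,s,n):
    c=cv2.resize(i[y:y+h,x:x+w],None,fx=s,fy=s,interpolation=cv2.INTER_CUBIC)
    c=cv2.convertScaleAbs(c,alpha=1.4,beta=25)
    for k in range(0,w,10): cv2.putText(c,str(x+k),(k*s,8),0,.3,(0,0,255),1) if k%20==0 else 0; cv2.line(c,(k*s,9),(k*s,14),(0,0,255),1)
    for k in range(0,h,10): cv2.putText(c,str(y+k),(0,k*s+4),0,.3,(0,0,255),1); 
    cv2.imwrite(n,c)
crop(a,200,280,180,160,4-0,"pics/c1.png") 
crop(a,330,145,155,140,4,"pics/c2.png")
crop(b,250,160,240,210,3,"pics/c3.png") if 0 else crop(b,250,165,230,200,3,"pics/c3.png")
```

```text
(no output)
```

View pics/c2.png

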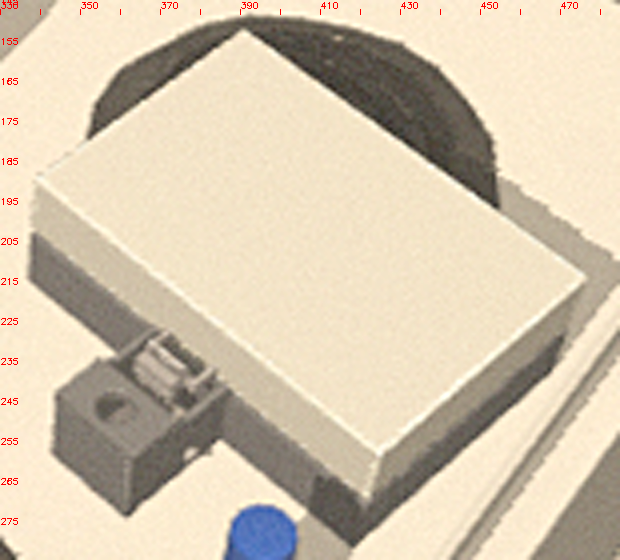

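View pics/c3.png

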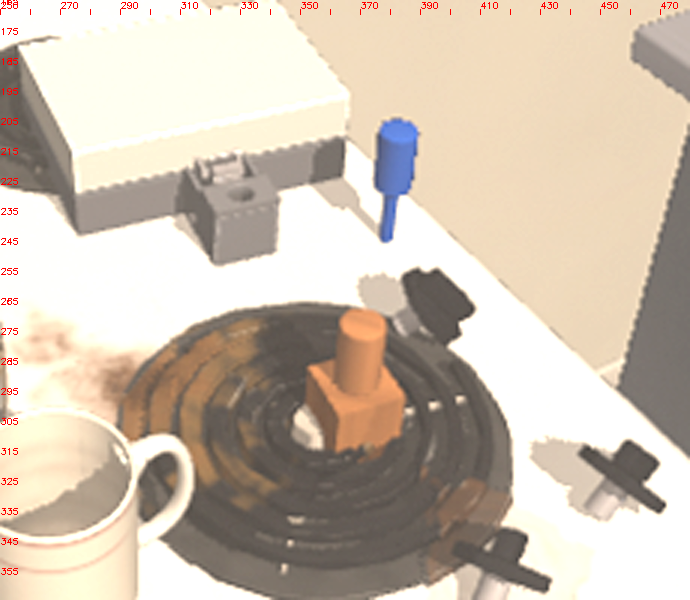

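View pics/c1.png

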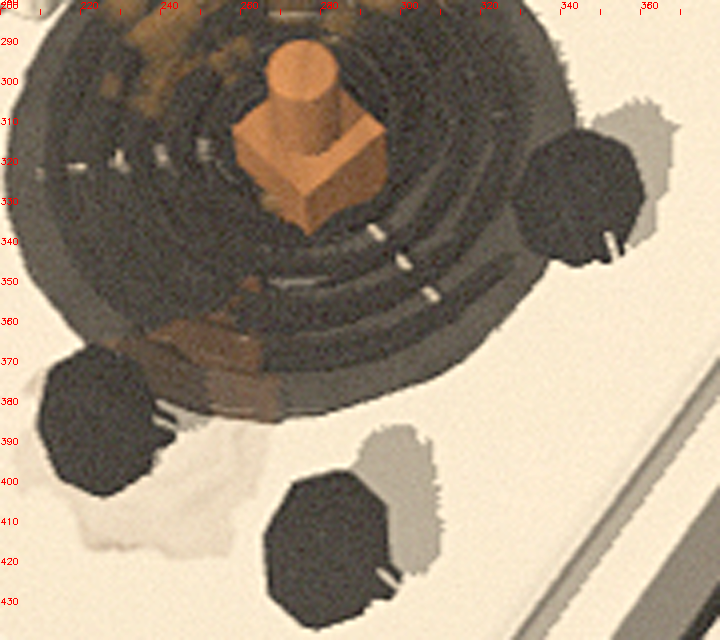

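Cover corners, catch hole (358.8,246.8), dowel top (275.5,297.5) and the knob skirts are readable in the scene crop. In the side crop the hole is at (330.3,229.7) and the dowel top at (370.7,273.3), with each knob's stem away from the robot and its bar up. Next I compute poses by fitting the projections.

```bash
cat > h.py <<'E'
import numpy as np
from scipy.optimize import least_squares
class Cam:
    def __init__(s,m): s.K=np.array(m["camera_matrix"]); s.T=np.array(m["camera_from_world"])
    def proj(s,P):
        P=np.atleast_2d(P); c=P@s.T[:3,:3].T+s.T[:3,3]; c=c*[1,-1,-1]
        q=c@s.K.T; return q[:,:2]/q[:,2:]
    def onz(s,px,z):
        d=np.linalg.inv(s.K)@[px[0],px[1],1.]; d=s.T[:3,:3].T@(d*[1,-1,-1]); o=-s.T[:3,:3].T@s.T[:3,3]
        return o+d*(z-o[2])/d[2]
def Rz(a): c,s=np.cos(a),np.sin(a); return np.array([[c,-s,0],[s,c,0],[0,0,1]])
# knob: axis az, lean 50deg, bar roll r; p=skirt centre xy at z .022
def knobR(az,r,lean=np.radians(50)):
    a=np.array([np.sin(lean)*np.cos(az),np.sin(lean)*np.sin(az),np.cos(lean)])
    h=np.array([-np.sin(az),np.cos(az),0]); p=np.cross(h,a) 
    L=np.cos(r)*h+np.sin(r)*p
    return np.c_[L,np.cross(a,L),a]   # x along bar
E
python3 - <<'E'
from bench import *
from h import *
S,D=Cam(camera_model("scene")),Cam(camera_model("side"))
for c in(S,D): print("cam",-c.T[:3,:3].T@c.T[:3,3])
# box fit
top=lambda s:[[s[0]*.095,s[1]*.065,.067]]
obs=[]
w=lambda c,px,z:c.onz(px,z)[:2].round(4)
sc=[(391.25,152.5),(338.75,189.5),(476.25,214.25),(425,258)]
sd=[(256.7,179),(274.3,214.3),(366.7,196.7),(346.7,166)]
for p in sc: print("scene top",w(S,p,.067))
for p in sd: print("side top",w(D,p,.067))
print("hole",w(S,(358.75,246.75),.046),w(D,(330.3,229.7),.046))
print("dowel",w(S,(275.5,297.5),.091),w(D,(370.7,273.3),.091))
print("stand",[w(S,p,.046) for p in((258.25,312.5),(296.5,312.5),(277,328))])
for p in [(345,329),(226,385),(282,418)]: print("knob",w(S,p,.026))
print("blue",w(S,(394,280),.08))
E
```

```text
cam [0.29860449 0.37350777 0.79847674]
cam [0.95969306 0.54659002 0.65329727]
scene top [ 0.6185 -0.2708]
scene top [ 0.6422 -0.1458]
scene top [ 0.434  -0.2382]
scene top [ 0.4561 -0.1144]
side top [ 0.6174 -0.2729]
side top [ 0.6389 -0.1494]
side top [ 0.4544 -0.1126]
side top [ 0.4285 -0.2264]
hole [ 0.5562 -0.0828] [ 0.5567 -0.0811]
dowel [0.5849 0.0883] [0.5872 0.09  ]
stand [array([0.6073, 0.1054]), array([0.5621, 0.0709]), array([0.569 , 0.1081])]
knob [0.4942 0.0406]
knob [0.5769 0.2134]
knob [0.4846 0.2016]
blue [ 0.4695 -0.0447]
```

```bash
cat > fit.py <<'E'
from bench import *
from h import *
import cv2
from scipy.optimize import differential_evolution
def prism(pts,z0,z1): return np.array([[x,y,z] for z in(z0,z1) for x,y in pts])
t=np.radians(22.5+45*np.arange(8)); r8=.025/np.cos(np.pi/8)
SK=prism(np.c_[np.cos(t),np.sin(t)]*r8,.020,.028)
BAR=prism([(.021,.006),(-.021,.006),(-.021,-.006),(.021,-.006)],.028,.044)
def hulls(v,cam):
    R=knobR(v[2],v[3]); o=np.array([v[0],v[1],.022])-R[:,2]*.024
    return [cv2.convexHull((cam.proj(P@R.T+o)*8).round().astype(np.int32)) for P in(SK,BAR)]
def render(v,cam,sh):
    m=np.zeros(sh,np.uint8)
    for h in hulls(v,cam): cv2.fillConvexPoly(m,h,1,shift=3)
    return m
def fit(g,x0,y0,az0):
    """g: list of (cam,mask)"""
    def cost(v):
        s=0
        for cam,m in g:
            c=cam.proj([[x0,y0,.025]])[0].astype(int); x,y=max(c[0]-50,0),max(c[1]-50,0); sl=np.s_[y:y+100,x:x+100]
            r=render(v,cam,m.shape)[sl]; mm=m[sl]; s+=1-(r&mm).sum()/max((r|mm).sum(),1)
        return s
    return differential_evolution(cost,[(x0-.015,x0+.015),(y0-.015,y0+.015),(az0-1.,az0+1.),(-np.pi/2,np.pi/2)],seed=1,popsize=12,maxiter=60,polish=False)
E
python3 - <<'E'
from fit import *
a,b=cv2.imread("pics/scene0.png"),cv2.imread("pics/side0.png")
S,D=Cam(camera_model("scene")),Cam(camera_model("side"))
def mask(img,cam,x,y):
    m=(img.max(2)<44).astype(np.uint8); m=cv2.morphologyEx(m,cv2.MORPH_OPEN,np.ones((3,3)))
    n,l,st,ce=cv2.connectedComponentsWithStats(m); c=cam.proj([[x,y,.026]])[0]
    big=[i for i in range(1,n) if st[i,4]>150]; i=min(big,key=lambda i:np.hypot(*(ce[i]-c))); print(st[i],ce[i],c)
    return (l==i).astype(np.uint8)
for k in [(345,329),(226,385),(282,418)]: print(a[k[1]-3:k[1]+4,k[0]].max(1))
print(a[350,300:310].max(1))
for n,(x,y) in zip("ABC",[(.494,.041),(.577,.213),(.485,.202)]):
    ms=[(S,mask(a,S,x,y)),(D,mask(b,D,x,y))]
    f=fit(ms,x,y,np.arctan2(-y,-x)); print(n,f.x.round(4),np.degrees(f.x[2:]).round(1),round(f.fun,3))
    for img,cam in((a,S),(b,D)):
        for h in hulls(f.x,cam): cv2.polylines(img,[h],True,(0,255,0),1,shift=3)
z=lambda i,x,y:cv2.convertScaleAbs(cv2.resize(i[y:y+150,x:x+200],(400*2,300*2))[:, :],alpha=1.5,beta=20)
c=np.vstack([cv2.resize(z(a,200,300),(400,300)),cv2.resize(z(b,340,230),(400,300))]); 
cv2.imwrite("pics/ov.png",np.hstack([c,c[:, :0]]))
E
```

```text
[38 39 32 37 38 35 36]
[35 39 36 44 43 39 41]
[43 34 41 40 40 30 35]
[34 40 35 39 30 32 24 34 36 48]
[ 212  280  149   93 6222] [282.72645452 326.7447766 ] [344.93384618 329.27155782]
[531 161  16  18 157] [539.1910828  170.68152866] [394.77415463 265.08305963]
A [ 0.4991  0.0413 -3.914  -1.2161] [-224.3  -69.7] 1.731
[210 366  33  38 781] [225.38796415 384.13956466] [226.12524515 384.74511201]
[531 161  16  18 157] [539.1910828  170.68152866] [418.52685563 350.76883313]
B [ 0.5791  0.2126 -2.3083 -0.526 ] [-132.3  -30.1] 1.203
[268 398  29  37 571] [283.93345009 413.26094571] [281.60768205 418.05353488]
[531 161  16  18 157] [539.1910828  170.68152866] [459.21007416 323.01487533]
C [ 0.4856  0.198  -1.8412  0.4505] [-105.5   25.8] 1.408
```

View pics/ov.png

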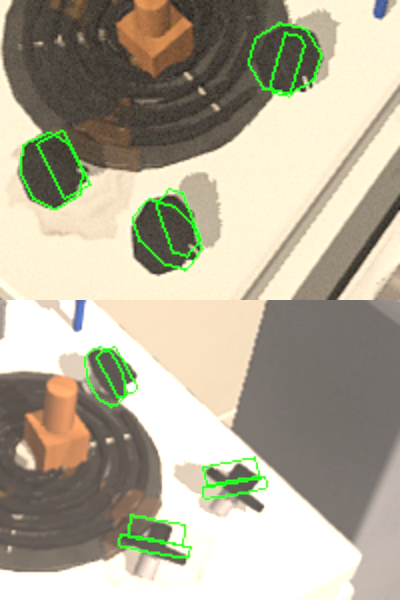

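The overlay shows the automatic fits are poor because the side masks missed, so I'll locate the knobs later from the wrist camera. The dowel comes first.

```bash
cat >> h.py <<'E'
def go(*wps):
    """wps: (x,y,z,yaw_deg) world; prints tool-frame shift (cm) and turn from the measured pose"""
    from bench import get_obs
    o=get_obs(); p=o["tool_pos"]; r,pi,yw=o["ee_rot"]
    X=np.array([np.cos(yw),np.sin(yw),0]);Y=np.array([np.sin(yw),-np.cos(yw),0])
    print("t %.1f pos %s yaw %.1f w %.4f f %s ff %.1f J6 %.2f"%(o["time"],p.round(4),np.degrees(yw),o["width"],o["wrist_force"].round(1),o["finger_force"] if np.isscalar(o["finger_force"]) else np.max(o["finger_force"]),o["joint_positions"][5]))
    for w in wps:
        d=(np.array(w[:3])-p)*100; t=(np.degrees(yw)-w[3]+180)%360-180
        print(w,"->",[round(float(v),2) for v in(d@X,d@Y,-d[2],t)])
E
python3 -c "
from h import *
go((.586,.089,.17,79.8),(.4,.3,.2,118))"
```

```text
t 0.1 pos [0.2149 0.5058 0.2184] yaw 157.0 w 0.0942 f [-1.2 -0.   0.1] ff 0.0 J6 -0.10
(0.586, 0.089, 0.17, 79.8) -> [-50.46, -23.85, 4.84, 77.18]
(0.4, 0.3, 0.2, 118) -> [-25.09, -11.7, 1.84, 38.98]
```

Request:
servo_tool(targets=[[-3,-1.5,0,4],[-8,-4,0,12],[-13,-6,0,20],[-18,-8.5,0,28],[-23,-11,0,36],[-28,-13,0,44],[-33,-15.5,0,52],[-37,-17.5,0,58]], claw=100)

```text
time: 1.1
tool_pos: [0.4881, 0.1985, 0.2188]
ee_rot: [-3.141, 0.0, 1.723]
wrist_force: [0.2, -0.4, -0.9]
width: 0.0572
finger_force: 0.0
```

```bash
python3 -c "
from h import *
go((.586,.089,.17,79.8))"
```

```text
t 1.1 pos [0.4881 0.1985 0.2188] yaw 98.7 w 0.0572 f [ 0.2 -0.4 -0.9] ff 0.0 J6 0.13
(0.586, 0.089, 0.17, 79.8) -> [-12.31, 8.02, 4.88, 18.9]
```

Request:
servo_tool(targets=[[-3,2,1,5],[-7,4.5,2.5,11],[-11,7,4,17],[-12.3,8,4.9,18.9],[-12.3,8,4.9,18.9],[-12.3,8,4.9,18.9]])

```text
time: 1.85
tool_pos: [0.5849, 0.0927, 0.1711]
ee_rot: [3.141, -0.001, 1.4]
wrist_force: [-0.7, -0.4, 0.7]
width: 0.0573
finger_force: 0.0
```

Run:
```python
from bench import *
from h import *
import cv2
go((.586,.089,.07,79.8))
m=camera_model("wrist");W=Cam(m);i=snapshot("wrist");cv2.imwrite("pics/w1.png",i)
print(m["camera_matrix"].tolist(),(-W.T[:3,:3].T@W.T[:3,3]).round(3))
print(W.proj([[.586,.089,.091],[.586,.089,.046]]))
```

```text
t 1.9 pos [0.5849 0.0927 0.1711] yaw 80.2 w 0.0573 f [-0.7 -0.4  0.7] ff 0.0 J6 0.23
(0.586, 0.089, 0.07, 79.8) -> [-0.34, 0.17, 10.11, 0.39]
[[370.26657082852245, 0.0, 319.9770599710314], [0.0, 370.26657082852245, 238.95039033013998], [0.0, 0.0, 1.0]] [0.596 0.165 0.337]
[[324.81001418 257.9370948 ]
 [324.15307241 241.43187225]]
```

View pics/w1.png

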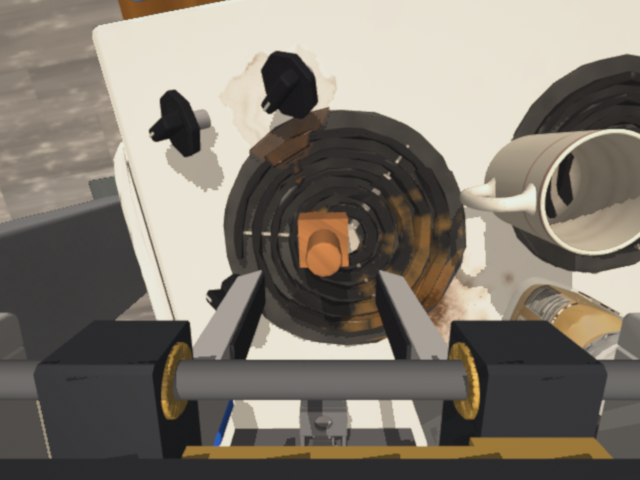

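The wrist view shows the dowel top at about (324,261), centred between the fingers. Knobs C (178,122), B (288,83) and A (228,292) are partly visible, with bars lying roughly in the lean plane. I'll descend and grip.

Request:
servo_tool(targets=[[-0.5,0.1,2.5,0.4],[-0.5,0.1,5,0.4],[-0.5,0.1,7.5,0.4],[-0.5,0.1,9.5,0.4],[-0.5,0.1,10.1,0.4],[-0.5,0.1,10.1,0.4]])

```text
time: 2.65
tool_pos: [0.5855, 0.0871, 0.0702]
ee_rot: [3.141, -0.0, 1.392]
wrist_force: [-0.9, 0.1, -0.3]
width: 0.0572
finger_force: 0.0
```

Request:
servo_tool(targets=[[0,0,0,0],[0,0,0,0],[0,0,0,0],[0,0,0,0],[0,0,0,0],[0,0,0,0]], claw=255)

```text
time: 3.4
tool_pos: [0.5858, 0.0863, 0.0699]
ee_rot: [3.141, -0.0, 1.391]
wrist_force: [-0.0, 0.6, 2.3]
width: 0.0252
finger_force: 30.0
```

```bash
python3 -c "
from h import *
go((.5565,-.0825,.17,79.8))"
```

```text
t 3.4 pos [0.5858 0.0863 0.0699] yaw 79.7 w 0.0252 f [-0.   0.6  2.3] ff 30.0 J6 0.23
(0.5565, -0.0825, 0.17, 79.8) -> [-17.13, 0.14, -10.01, -0.13]
```

Request:
servo_tool(targets=[[0,0,-2,0],[0,0,-4.5,0],[0,0,-7.5,0],[-3,0,-8,0],[-7,0,-8,0],[-11,0,-8,0],[-15,0.1,-8,0],[-17.1,0.1,-8,0]])

```text
time: 4.4
tool_pos: [0.5552, -0.0836, 0.149]
ee_rot: [-3.141, -0.0, 1.389]
wrist_force: [-0.1, 0.6, -0.3]
width: 0.0251
finger_force: 30.0
```

Request:
servo_tool(targets=[[0,0,0,0],[0,0,0,0]])

```text
time: 4.65
tool_pos: [0.556, -0.0809, 0.1493]
ee_rot: [-3.141, -0.001, 1.392]
wrist_force: [0.3, -0.9, -1.1]
width: 0.0257
finger_force: 30.0
```

Run:
```python
from bench import *
from h import *
import cv2
go((.5565,-.0825,.12,79.8))
i=snapshot("scene");j=snapshot("side")
S,D=Cam(camera_model("scene")),Cam(camera_model("side"))
print(S.proj([[.5565,-.0825,.046],[.5565,-.0825,.082]]),D.proj([[.5565,-.0825,.046],[.5565,-.0825,.082]]))
f=lambda k,x,y:cv2.resize(k[y:y+120,x:x+80],None,fx=5,fy=5,interpolation=cv2.INTER_CUBIC)
cv2.imwrite("pics/d1.png",cv2.convertScaleAbs(np.hstack([f(i,320,165),f(j,290,140)]),alpha=1.3,beta=20))
```

```text
t 4.7 pos [ 0.556  -0.0809  0.1493] yaw 79.7 w 0.0257 f [ 0.3 -0.9 -1.1] ff 30.0 J6 -0.07
(0.5565, -0.0825, 0.12, 79.8) -> [-0.15, 0.07, 2.93, -0.07]
[[358.499424   246.7826203 ]
 [359.97551674 233.61815537]] [[330.00679292 229.2442834 ]
 [330.62304113 214.03260657]]
```

View pics/d1.png

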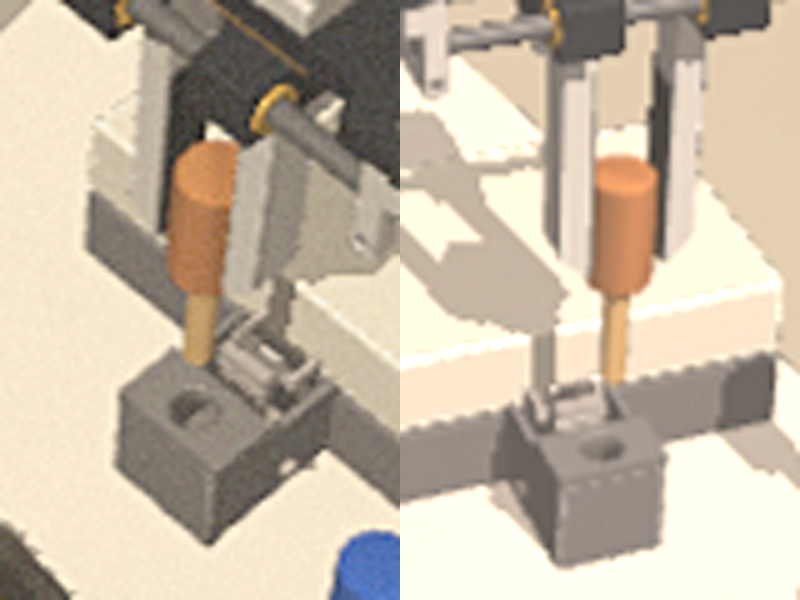

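In this view the pin tip is at scene (359.6,235.8) and side (333.4,215), and the hole at scene (359,246) and side (331,229.6). I'll triangulate both.

```bash
cat >> h.py <<'E'
def tri(cams,pxs):
    f=lambda P:np.concatenate([c.proj(P)[0]-q for c,q in zip(cams,pxs)])
    r=least_squares(f,[.5,0,.05]); return r.x,np.abs(r.fun).max()
E
python3 - <<'E'
from bench import *
from h import *
S,D=Cam(camera_model("scene")),Cam(camera_model("side"))
a=tri([S,D],[(359.6,235.6),(333.4,214.8)]);b=tri([S,D],[(359,246.4),(331,229.6)]);print(a,b,a[0]-b[0])
E
```

```text
(array([ 0.55407791, -0.07765516,  0.0832735 ]), np.float64(0.3235290999820961)) (array([ 0.55560525, -0.08220127,  0.04640741]), np.float64(0.638741280052102)) [-0.00152734  0.00454611  0.03686609]
```

Request:
servo_tool(targets=[[-0.42,0.23,0,0],[-0.42,0.23,1,0],[-0.42,0.23,2.5,0],[-0.42,0.23,2.9,0],[-0.42,0.23,2.9,0],[-0.42,0.23,2.9,0]])

```text
time: 5.5
tool_pos: [0.5576, -0.0867, 0.1208]
ee_rot: [3.141, -0.0, 1.391]
wrist_force: [0.6, 0.0, -0.3]
width: 0.0257
finger_force: 30.0
```

Run:
```python
from bench import *
from h import *
import cv2
go((.5575,-.0854,.10,79.8))
i=snapshot("scene");j=snapshot("side")
f=lambda k,x,y:cv2.resize(k[y:y+60,x:x+50],None,fx=8,fy=8,interpolation=cv2.INTER_CUBIC)
cv2.imwrite("pics/d2.png",cv2.convertScaleAbs(np.hstack([f(i,335,210),f(j,305,190)]),alpha=1.3,beta=20))
```

```text
t 5.5 pos [ 0.5576 -0.0867  0.1208] yaw 79.7 w 0.0257 f [ 0.6  0.  -0.3] ff 30.0 J6 -0.07
(0.5575, -0.0854, 0.1, 79.8) -> [0.12, -0.04, 2.08, -0.13]
```

View pics/d2.png

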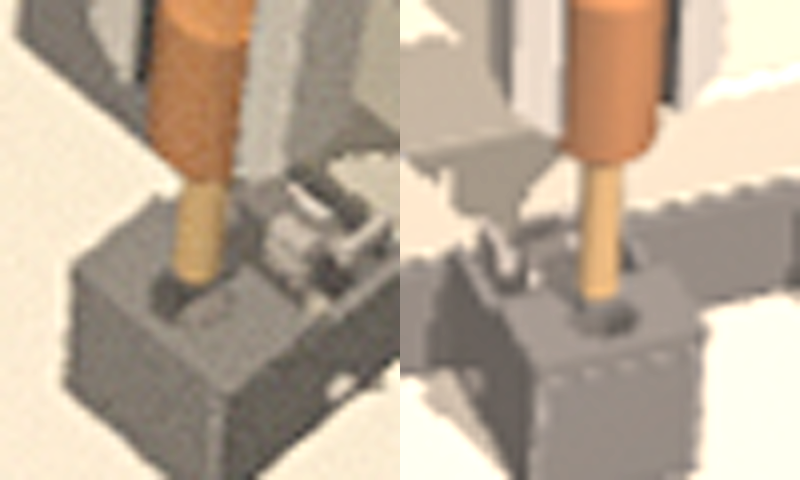

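The tip is now at scene (359.4,244) and side (329.9,226.5), just above the hole at scene (358.8,246.3) and side (330.9,229.4).

Run:
```python
from bench import *
from h import *
S,D=Cam(camera_model("scene")),Cam(camera_model("side"))
a=tri([S,D],[(359.4,243.7),(329.9,226.4)]);b=tri([S,D],[(358.75,246.3),(330.9,229.4)]);print(a,b,a[0]-b[0])
print(S.onz((358.75,246.3),.046),D.onz((330.9,229.4),.046))
```

```text
(array([ 0.55642018, -0.08407127,  0.05225542]), np.float64(0.23857110717807473)) (array([ 0.55589119, -0.08189018,  0.04703811]), np.float64(0.5535112867429746)) [ 0.00052899 -0.0021811   0.00521731]
[ 0.55671691 -0.08351793  0.046     ] [ 0.55526863 -0.08128653  0.046     ]
```

Request:
servo_tool(targets=[[0.15,-0.05,0,0],[0.15,-0.05,0.7,0],[0.15,-0.05,1.4,0],[0.15,-0.05,2.1,0],[0.15,-0.05,2.8,0],[0.15,-0.05,2.8,0]])

```text
time: 6.35
tool_pos: [0.5565, -0.0849, 0.0913]
ee_rot: [-3.14, -0.0, 1.391]
wrist_force: [0.4, -0.4, -0.1]
width: 0.0257
finger_force: 30.0
```

Request:
servo_tool(targets=[[0,0,0.4,0],[0,0,0.7,0],[0,0,0.85,0],[0,0,0.95,0],[0,0,0.95,0],[0,0,0.95,0]])

```text
time: 7.1
tool_pos: [0.5577, -0.0843, 0.0841]
ee_rot: [3.14, -0.002, 1.391]
wrist_force: [-1.5, 3.3, 5.3]
width: 0.0255
finger_force: 30.0
```

```bash
cat > lid.py <<'E'
from bench import *
import cv2,numpy as np
a=cv2.imread("pics/scene0.png");b=snapshot("scene");cv2.imwrite("pics/now.png",b)
print(get_obs()["time"],get_obs()["wrist_force"].round(1),get_obs()["tool_pos"].round(4),[(a[y,x].tolist(),b[y,x].tolist()) for x,y in((425,250),(460,215),(440,240),(415,275),(470,190))])
E
python3 lid.py
```

```text
7.15 [-0.9  3.3  5.1] [ 0.5577 -0.0844  0.0841] [([121, 143, 153], [87, 96, 104]), ([125, 144, 154], [82, 100, 108]), ([126, 145, 155], [80, 92, 98]), ([36, 40, 50], [46, 52, 55]), ([129, 149, 160], [154, 173, 187])]
```

Request:
servo_tool(targets=[[0,0,0.05,0],[0,0,0.1,0],[0,0,0.1,0],[0,0,0.1,0]])

```text
time: 7.65
tool_pos: [0.5578, -0.0842, 0.0832]
ee_rot: [3.14, -0.002, 1.391]
wrist_force: [-1.0, 3.2, 7.1]
width: 0.0259
finger_force: 30.0
```

Run:
```python
from bench import *
import cv2,numpy as np
cv2.imwrite("pics/o1.png",cv2.resize(np.hstack([snapshot("side")[60:360,180:480],snapshot("scene")[60:360,280:580]]),(800,400)))
```

```text
(no output)
```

View pics/o1.png

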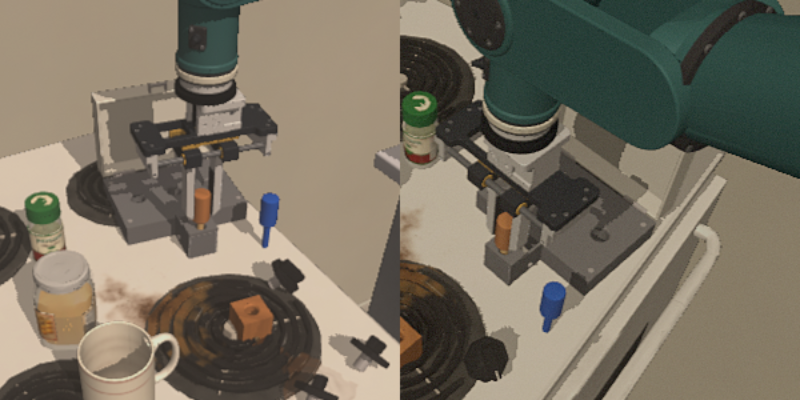

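The cover stands open. Now the dowel goes back to its stand.

Request:
servo_tool(targets=[[0,0,-2,0],[0,0,-4.5,0],[0,0,-6.6,0],[4,0,-6.6,0],[8,0,-6.6,0],[12,0,-6.6,0],[16,0,-6.6,0],[17.2,0,-6.6,0]])

```text
time: 8.75
tool_pos: [0.5879, 0.0857, 0.1471]
ee_rot: [-3.141, 0.001, 1.393]
wrist_force: [0.0, -0.3, -0.2]
width: 0.0251
finger_force: 30.0
```

Request:
servo_tool(targets=[[0,0,0,0],[0,0,0,0]])

```text
time: 9.0
tool_pos: [0.5879, 0.0828, 0.1478]
ee_rot: [-3.141, 0.001, 1.389]
wrist_force: [-0.1, 0.1, -0.3]
width: 0.0254
finger_force: 30.0
```

Run:
```python
from bench import *
from h import *
import cv2
go((.5858,.0865,.12,79.8),(.5858,.0865,.0705,79.8))
i=snapshot("scene");j=snapshot("side")
f=lambda k,x,y:cv2.resize(k[y:y+80,x:x+60],None,fx=6,fy=6,interpolation=cv2.INTER_CUBIC)
cv2.imwrite("pics/d3.png",cv2.convertScaleAbs(np.hstack([f(i,245,260),f(j,340,230)]),alpha=1.3,beta=20))
```

```text
t 9.0 pos [0.5879 0.0828 0.1478] yaw 79.6 w 0.0254 f [-0.1  0.1 -0.3] ff 30.0 J6 0.23
(0.5858, 0.0865, 0.12, 79.8) -> [0.33, -0.27, 2.78, -0.2]
(0.5858, 0.0865, 0.0705, 79.8) -> [0.33, -0.27, 7.73, -0.2]
```

View pics/d3.png

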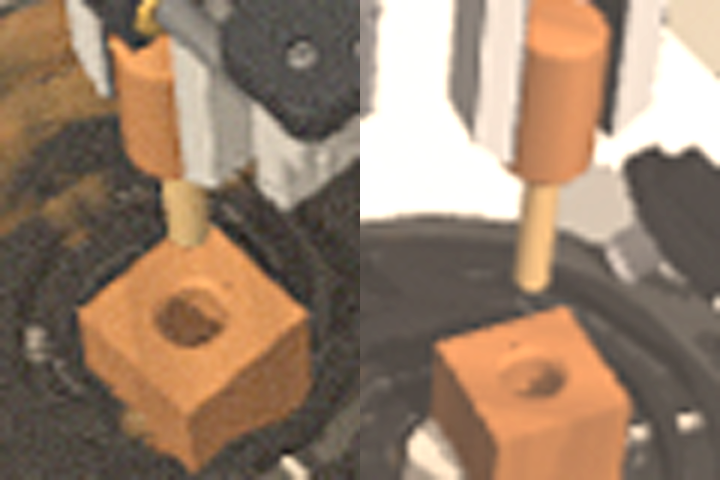

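The pin tip is at scene (276.7,298.9) and side (368.9,277). The stand hole is at scene (277,311.7) and side (368.8,292.8).

Run:
```python
from bench import *
from h import *
S,D=Cam(camera_model("scene")),Cam(camera_model("side"))
a=tri([S,D],[(276.7,298.9),(368.9,277)]);b=tri([S,D],[(277,311.7),(368.8,292.8)]);print(a,b,b[0]-a[0])
d=(b[0]-a[0])*100; p=get_obs()["tool_pos"]+(b[0]-a[0]); go((p[0],p[1],.07,79.8))
```

```text
(array([0.58661636, 0.08485966, 0.0789543 ]), np.float64(0.46828283318922104)) (array([0.58587793, 0.08802396, 0.04512873]), np.float64(0.6007397434341897)) [-0.00073843  0.00316431 -0.03382557]
t 9.1 pos [0.588  0.0828 0.148 ] yaw 79.6 w 0.0254 f [ 0.6 -1.2 -1. ] ff 30.0 J6 0.23
(np.float64(0.5872196261175936), np.float64(0.08595613542312824), 0.07, 79.8) -> [0.3, -0.13, 7.8, -0.22]
```

Request:
servo_tool(targets=[[0.3,-0.13,0,0],[0.3,-0.13,1,0],[0.3,-0.13,2.5,0],[0.3,-0.13,4,0],[0.3,-0.13,5.5,0],[0.3,-0.13,6.8,0],[0.3,-0.13,7.4,0],[0.3,-0.13,7.5,0]])

```text
time: 10.1
tool_pos: [0.5871, 0.0874, 0.0725]
ee_rot: [-3.141, 0.0, 1.391]
wrist_force: [-0.8, 0.3, -0.4]
width: 0.0254
finger_force: 30.0
```

Request:
servo_tool(targets=[[0,0,0.1,0],[0,0,0.1,0],[0,0,0.2,0],[0,0,0.2,0]])

```text
time: 10.6
tool_pos: [0.5873, 0.0874, 0.0711]
ee_rot: [3.141, -0.0, 1.391]
wrist_force: [0.7, -0.5, -0.5]
width: 0.0257
finger_force: 30.0
```

Request:
servo_tool(targets=[[0,0,0.1,0],[0,0,0.1,0],[0,0,0.1,0],[0,0,0.1,0],[0,0,-2,0],[0,0,-5,0],[0,0,-10,0],[0,0,-14,0]], claw=120)

```text
time: 11.6
tool_pos: [0.5875, 0.0874, 0.2131]
ee_rot: [3.14, -0.0, 1.391]
wrist_force: [0.3, 0.6, 0.1]
width: 0.0497
finger_force: 0.0
```

Request:
servo_tool(targets=[[0,0,0,0],[0,0,0,0]])

```text
time: 11.85
tool_pos: [0.5868, 0.0873, 0.2098]
ee_rot: [-3.14, 0.0, 1.391]
wrist_force: [-0.3, -0.2, -0.9]
width: 0.0498
finger_force: 0.0
```

Run:
```python
from bench import *
from h import *
import cv2
W=Cam(camera_model("wrist"));i=snapshot("wrist");cv2.imwrite("pics/w2.png",i)
go((.46,.06,.23,79.8),(.48,.13,.23,79.8))
for n,p in zip("ABC",[(.494,.041),(.577,.213),(.485,.202)]): print(n,W.proj([[*p,.022]])[0].round(0))
print("stand, dowel",W.proj([[.586,.088,.091]]))
```

```text
t 11.9 pos [0.5864 0.0873 0.2088] yaw 79.7 w 0.0496 f [-0.  -0.2 -0.7] ff 0.0 J6 0.23
(0.46, 0.06, 0.23, 79.8) -> [-4.95, -11.94, -2.12, -0.12]
(0.48, 0.13, 0.23, 79.8) -> [2.3, -11.23, -2.12, -0.12]
A [240. 281.]
B [286.  87.]
C [190. 119.]
stand, dowel [[321.27509869 238.41561253]]
```

Request:
servo_tool(targets=[[-3,-1.6,0,0],[-7,-3.8,1,0],[-11,-6,4,0],[-12.1,-6.6,5.9,0],[-12.1,-6.6,5.9,0],[-12.1,-6.6,5.9,0],[-12.1,-6.6,5.9,0]])

```text
time: 12.78
tool_pos: [0.5016, -0.0193, 0.1528]
ee_rot: [3.14, -0.0, 1.392]
wrist_force: [0.6, 0.5, 1.0]
width: 0.05
finger_force: 0.0
```

Run:
```python
from bench import *
from h import *
import cv2,pickle
go((.46,.06,.23,79.8))
m=camera_model("wrist");W=Cam(m);i=snapshot("wrist");cv2.imwrite("pics/w3.png",i);pickle.dump(m,open("w3.pkl","wb"))
tiles=[]
for p in [(.494,.041),(.577,.213),(.485,.202)]:
    u,v=W.proj([[*p,.025]])[0].astype(int); print(u,v)
    x,y=np.clip(u-40,0,560),np.clip(v-45,0,390);print(x,y)
    tiles.append(cv2.resize(i[y:y+90,x:x+80],None,fx=3.3,fy=3.3,interpolation=cv2.INTER_CUBIC))
c=cv2.LUT(np.hstack(tiles),(255*(np.arange(256)/255.)**.45).astype(np.uint8));print(c.shape);cv2.imwrite("pics/w3c.png",c)
```

```text
t 12.8 pos [ 0.5016 -0.0193  0.1528] yaw 79.7 w 0.0500 f [0.6 0.5 1. ] ff 0.0 J6 0.03
(0.46, 0.06, 0.23, 79.8) -> [7.07, -5.51, -7.72, -0.06]
298 164
258 119
372 -122
332 0
239 -73
199 0
(297, 792, 3)
```

View pics/w3c.png

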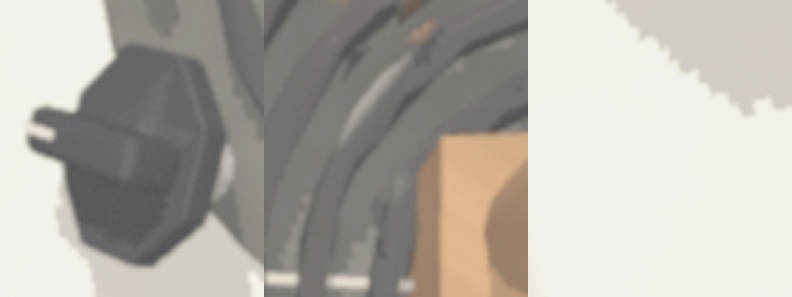

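Knob A (crop origin 258,119) is clear. Its bar lies in the lean plane, with the white tick at its low end near (267,158), so I can grip it across its 12 mm with a vertical tool. Next is an edge-based pose fit over several views.

```bash
cat > ef.py <<'E'
from bench import *
from h import *
import cv2,pickle
from scipy.optimize import differential_evolution
from scipy.ndimage import map_coordinates
def faces(poly,z0,z1):
    n=len(poly); b=[np.array([x,y,z0]) for x,y in poly]; t=[np.array([x,y,z1]) for x,y in poly]
    F=[b[::-1],t]+[[b[i],b[(i+1)%n],t[(i+1)%n],t[i]] for i in range(n)]; return [np.array(f) for f in F]
t=np.radians(22.5+45*np.arange(8)); r8=.025/np.cos(np.pi/8)
FC=faces(np.c_[np.cos(t),np.sin(t)]*r8,.020,.028)+faces([(.021,.006),(-.021,.006),(-.021,-.006),(.021,-.006)],.028,.044)
def edges(v,cam,lean=np.radians(50)):
    R=knobR(v[2],np.pi/2+v[3],lean); o=np.array([v[0],v[1],.022])-R[:,2]*.024; C=-cam.T[:3,:3].T@cam.T[:3,3]
    out=[]
    for f in FC:
        w=f@R.T+o; n=np.cross(w[1]-w[0],w[2]-w[1])
        if n@(C-w[0])>0: q=cam.proj(w); out.append(q)
    return out
def prep(img):
    g=cv2.GaussianBlur(cv2.LUT(img,(255*(np.arange(256)/255.)**.5).astype(np.uint8)).astype(np.float32).mean(2),(0,0),1.0)
    gx,gy=cv2.Sobel(g,cv2.CV_32F,1,0),cv2.Sobel(g,cv2.CV_32F,0,1); return gx,gy
def score(v,views):
    s=0
    for cam,(gx,gy) in views:
        a=[];w=[]
        for q in edges(v,cam):
            for i in range(len(q)):
                p0,p1=q[i],q[(i+1)%len(q)]; d=p1-p0; L=np.hypot(*d)
                if L<1: continue
                n=np.array([-d[1],d[0]])/L; P=p0+d*np.linspace(.1,.9,8)[:,None]
                k=[P[:,1],P[:,0]]
                a.append(np.minimum(np.abs(map_coordinates(gx,k,order=1)*n[0]+map_coordinates(gy,k,order=1)*n[1]),120).mean());w.append(L)
        s-=np.average(a,weights=w)
    return s
def fit(views,x0,y0,az0,dx=.015):
    return differential_evolution(score,[(x0-dx,x0+dx),(y0-dx,y0+dx),(az0-.8,az0+.8),(-.3,.3)],args=(views,),seed=2,popsize=15,maxiter=60,polish=False)
def wcam(ref,pos,yaw,pos0,yaw0):
    """wrist camera model for another TCP pose"""
    def T(p,y): M=np.eye(4);M[:3,:3]=Rz(y)@np.diag([1,-1,-1.]);M[:3,3]=p;return M
    return {"camera_matrix":ref["camera_matrix"],"camera_from_world":np.array(ref["camera_from_world"])@T(pos0,yaw0)@np.linalg.inv(T(pos,yaw))}
E
cat > f1.py <<'E'
from ef import *
S,D=Cam(camera_model("scene")),Cam(camera_model("side"))
m=pickle.load(open("w3.pkl","rb")); W3=Cam(m); W1=Cam(wcam(m,[.5849,.0927,.1711],1.400,[.5016,-.0193,.1528],1.391))
W1c=-W1.T[:3,:3].T@W1.T[:3,3]; print("W1 cam",W1c.round(3))
im={n:prep(cv2.imread(f"pics/{n}.png")) for n in("scene0","side0","w1","w3")}
for n,p,vs in [("A",(.494,.041),[(S,"scene0"),(D,"side0"),(W3,"w3")]),("B",(.577,.213),[(S,"scene0"),(D,"side0"),(W1,"w1")]),("C",(.485,.202),[(S,"scene0"),(D,"side0"),(W1,"w1")])]:
    az=np.arctan2(-p[1],-p[0]); V=[(c,im[k]) for c,k in vs]
    for sub in (V,V[2:]):
        f=fit(sub,*p,az); print(n,f.x[:2].round(4),np.degrees(f.x[2:]).round(1),"az-to-robot",round(np.degrees(az),1),f.fun.round(1))
E
python3 f1.py
```

```text
W1 cam [0.596 0.165 0.337]
A [0.4949 0.0391] [-204.6    1.2] az-to-robot -175.3 -165.6
A [0.4942 0.0394] [-203.3    1.3] az-to-robot -175.3 -55.3
B [0.5796 0.2141] [-151.3   -3.2] az-to-robot -159.7 -192.2
B [0.5789 0.2134] [-146.6    2.2] az-to-robot -159.7 -62.5
C [0.4867 0.1991] [-174.7   -4.5] az-to-robot -157.4 -199.5
C [0.4915 0.2021] [-159.    14.7] az-to-robot -157.4 -58.6
```

```bash
python3 -c "
from h import *
go((.4818,.0449,.11,156),(.4818,.0449,.037,156))"
```

```text
t 12.8 pos [ 0.5015 -0.0194  0.1528] yaw 79.7 w 0.0497 f [-0.8 -0.3 -0.1] ff 0.0 J6 0.03
(0.4818, 0.0449, 0.11, 156) -> [5.97, -3.09, 4.28, -76.26]
(0.4818, 0.0449, 0.037, 156) -> [5.97, -3.09, 11.58, -76.26]
```

Request:
servo_tool(targets=[[1,-0.5,0.5,-9],[2,-1,1,-19],[3,-1.5,1.5,-29],[4,-2,2,-39],[5,-2.6,3,-49],[5.9,-3,4,-59],[5.97,-3.1,4.3,-69],[5.97,-3.1,4.3,-76.3]], claw=157)

```text
time: 13.82
tool_pos: [0.4811, 0.0452, 0.1092]
ee_rot: [3.141, 0.0, 2.728]
wrist_force: [0.6, 0.2, -0.0]
width: 0.0361
finger_force: 0.0
```

Request:
servo_tool(targets=[[0,0,0,0],[0,0,0,0],[0,0,0,0]])

```text
time: 14.2
tool_pos: [0.481, 0.0445, 0.1092]
ee_rot: [3.141, 0.0, 2.721]
wrist_force: [0.3, 0.0, -0.3]
width: 0.036
finger_force: 0.0
```

```bash
python3 -c "
from h import *
go((.4818,.0449,.037,156))"
```

```text
t 14.2 pos [0.481  0.0445 0.1092] yaw 155.9 w 0.0360 f [ 0.3  0.  -0.3] ff 0.0 J6 -1.18
(0.4818, 0.0449, 0.037, 156) -> [-0.05, 0.06, 7.22, -0.07]
```

Request:
servo_tool(targets=[[0,0.05,2,0],[0,0.05,4,0],[0,0.05,6,0],[0,0.05,7,0],[0,0.05,7.2,0],[0,0.05,7.2,0]])

```text
time: 14.95
tool_pos: [0.4815, 0.0449, 0.0376]
ee_rot: [3.141, 0.001, 2.722]
wrist_force: [-0.1, -0.6, 0.2]
width: 0.0364
finger_force: 0.0
```

Request:
servo_tool(targets=[[0,0,0,0],[0,0,0,0],[0,0,0,0],[0,0,0,0],[0,0,0,0]], claw=255)

```text
time: 15.58
tool_pos: [0.4813, 0.0449, 0.0373]
ee_rot: [3.141, 0.001, 2.722]
wrist_force: [-0.5, -0.4, 1.1]
width: 0.0116
finger_force: 30.0
```

Run:
```python
from h import *
from bench import *
S=Cam(camera_model("scene"))
print("spice",S.onz((295,182),0),"top",S.onz((293,137),.106),"honey",S.onz((238,225),0))
go((.4815,.0449,.11,156),(.6184,-.0861,.11,79.8),(.6184,-.0861,.052,79.8))
```

```text
spice [ 7.48798495e-01 -1.59043407e-01 -1.11022302e-16] top [ 0.7547697  -0.16578218  0.106     ] honey [ 0.76656478 -0.02066785  0.        ]
t 15.6 pos [0.4813 0.0449 0.0373] yaw 156.0 w 0.0116 f [-0.5 -0.4  1.1] ff 30.0 J6 -1.18
(0.4815, 0.0449, 0.11, 156) -> [-0.02, 0.01, -7.27, -0.02]
(0.6184, -0.0861, 0.11, 79.8) -> [-17.86, -6.39, -7.27, 76.18]
(0.6184, -0.0861, 0.052, 79.8) -> [-17.86, -6.39, -1.47, 76.18]
```

Request:
servo_tool(targets=[[0,0,-2,0],[0,0,-5,0],[-1,-0.4,-7.3,9],[-4,-1.5,-7.3,19],[-7,-2.5,-7.3,29],[-10,-3.6,-7.3,39],[-13,-4.7,-7.3,49],[-16,-5.7,-7.3,59]])

```text
time: 16.58
tool_pos: [0.6043, -0.0731, 0.1093]
ee_rot: [-3.14, -0.0, 1.687]
wrist_force: [0.4, -1.1, -0.6]
width: 0.0116
finger_force: 30.0
```

Run:
```python
from h import *
go((.6184,-.0861,.11,79.8),(.6184,-.0861,.052,79.8))
```

```text
t 16.6 pos [ 0.6043 -0.0731  0.1093] yaw 96.6 w 0.0116 f [ 0.4 -1.1 -0.6] ff 30.0 J6 -0.33
(0.6184, -0.0861, 0.11, 79.8) -> [-1.46, 1.25, -0.07, 16.84]
(0.6184, -0.0861, 0.052, 79.8) -> [-1.46, 1.25, 5.73, 16.84]
```

Request:
servo_tool(targets=[[-0.7,0.6,0,8],[-1.4,1.25,0,16.8],[-1.4,1.25,2,16.8],[-1.4,1.25,4.5,16.8],[-1.4,1.25,5.7,16.8],[-1.4,1.25,5.7,16.8]])

```text
time: 17.32
tool_pos: [0.6166, -0.0841, 0.0508]
ee_rot: [-3.137, -0.0, 1.401]
wrist_force: [-0.5, -0.7, 0.0]
width: 0.0117
finger_force: 30.0
```

Run:
```python
from bench import *
from h import *
import cv2
go((.6184,-.0861,.052,79.8))
i=snapshot("scene");j=snapshot("side");k=snapshot("wrist")
for n,im in zip(("scene","side","wrist"),(i,j,k)): cv2.imwrite(f"pics/{n}_k1.png",im)
S,D=Cam(camera_model("scene")),Cam(camera_model("side")); P=[[.6154,-.101,.03]]
def f(k,c,w,h,s):
    x,y=int(c[0]-w/2),int(c[1]-h/2);x,y=max(x,0),max(y,0);return cv2.resize(k[y:y+h,x:x+w],(w*s,h*s),interpolation=cv2.INTER_CUBIC)
g=lambda z:cv2.LUT(z,(255*(np.arange(256)/255.)**.55).astype(np.uint8))
cv2.imwrite("pics/k1.png",g(np.hstack([f(i,S.proj(P)[0],80,120,5),f(j,D.proj(P)[0],80,120,5)])))
```

```text
t 17.3 pos [ 0.6166 -0.0841  0.0508] yaw 80.3 w 0.0117 f [-0.5 -0.7  0. ] ff 30.0 J6 -0.06
(0.6184, -0.0861, 0.052, 79.8) -> [-0.17, 0.21, -0.12, 0.46]
```

View pics/k1.png

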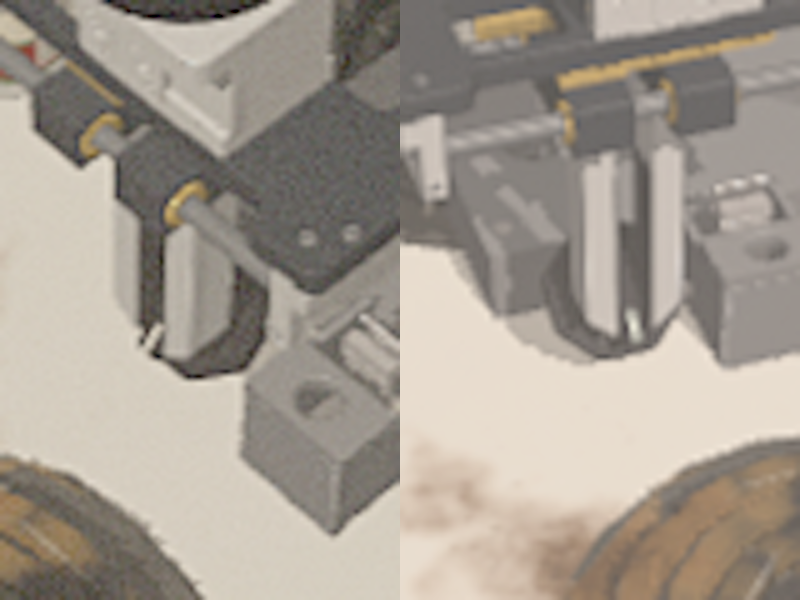

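Knob A is held firmly, still leaning as planned, with its stem facing the box's +y wall and the tick at its low end (scene crop (150,338)). I'll rotate it upright against the wall.

Request:
servo_tool(targets=[[-0.8,0,0,0.5],[-1.6,0,0,0.5],[-1.9,0,-0.3,0.5],[-2.1,0,-0.5,0.5],[-2.5,0,-0.85,0.5],[-2.8,0,-1.0,0.5],[-3.05,0,-1.15,0.5],[-3.05,0,-1.15,0.5]])

```text
time: 18.48
tool_pos: [0.6132, -0.1117, 0.0641]
ee_rot: [-3.141, -0.007, 1.391]
wrist_force: [2.0, 7.3, -1.6]
width: 0.012
finger_force: 30.0
```

Request:
servo_tool(targets=[[-0.3,0,-0.1,0],[-0.6,0,-0.18,0],[-0.9,0,-0.22,0],[-1.1,0,-0.22,0],[-1.1,0,-0.22,0]])

```text
time: 19.1
tool_pos: [0.6118, -0.1209, 0.068]
ee_rot: [3.141, -0.009, 1.392]
wrist_force: [0.8, 11.5, 3.4]
width: 0.0114
finger_force: 31.3
```

Run:
```python
from h import *
go((.6184,-.0861,.052,79.8))
```

```text
t 19.1 pos [ 0.6118 -0.1209  0.068 ] yaw 79.8 w 0.0114 f [ 0.8 11.5  3.4] ff 31.3 J6 -0.11
(0.6184, -0.0861, 0.052, 79.8) -> [3.54, 0.03, 1.6, -0.05]
```

Request:
servo_tool(targets=[[-0.2,0,0,0],[-0.4,0,0,0],[-0.6,0,0,0],[-0.6,0,0,0]])

```text
time: 19.6
tool_pos: [0.6111, -0.1265, 0.0691]
ee_rot: [3.14, -0.01, 1.392]
wrist_force: [0.3, 11.0, 6.4]
width: 0.0116
finger_force: 32.8
```

Run:
```python
from bench import *
from h import *
import cv2
go((.6184,-.0861,.052,79.8))
for n in("scene","side","wrist"): cv2.imwrite(f"pics/{n}_k2.png",snapshot(n))
```

```text
t 19.6 pos [ 0.6111 -0.1265  0.0691] yaw 79.8 w 0.0116 f [ 0.3 11.   6.4] ff 32.8 J6 -0.12
(0.6184, -0.0861, 0.052, 79.8) -> [4.11, 0.0, 1.71, -0.03]
```

Request:
servo_tool(targets=[[-0.2,0,0,0],[-0.2,0,0,0]])

```text
time: 20.0
tool_pos: [0.6108, -0.1288, 0.0691]
ee_rot: [3.139, -0.009, 1.392]
wrist_force: [0.3, 11.6, 4.9]
width: 0.0115
finger_force: 32.2
```

Request:
servo_tool(targets=[[-0.2,0,0,0],[-0.2,0,0,0]])

```text
time: 20.25
tool_pos: [0.6105, -0.1312, 0.069]
ee_rot: [3.139, -0.009, 1.392]
wrist_force: [1.4, 10.3, 5.0]
width: 0.0118
finger_force: 31.3
```

Request:
servo_tool(targets=[[-0.2,0,0,0],[-0.2,0,0,0]])

```text
time: 20.5
tool_pos: [0.6102, -0.1335, 0.069]
ee_rot: [3.139, -0.008, 1.392]
wrist_force: [0.5, 8.7, 6.1]
width: 0.0117
finger_force: 30.5
```

```bash
cat > tilt.py <<'E'
from ef import *
import ef,sys
def place(v,cam):
    """v: u offset of bar centre from TCP along tool x, z of bar centre rel TCP, lean"""
    du,dz,lean=v; P=ef.TCP; yw=ef.YAW
    R=knobR(yw,np.pi/2,lean); b=P+du*np.array([np.cos(yw),np.sin(yw),0])+[0,0,dz]; o=b-R[:,2]*.036
    C=-cam.T[:3,:3].T@cam.T[:3,3]; out=[]
    for f in FC:
        w=f@R.T+o; n=np.cross(w[1]-w[0],w[2]-w[1])
        if n@(C-w[0])>0: out.append(cam.proj(w))
    return out
def tilt(tcp,yaw,imgs,models):
    ef.TCP=np.array(tcp);ef.YAW=yaw
    views=[(Cam(m),prep(i)) for m,i in zip(models,imgs)]
    old=ef.edges; ef.edges=place
    f=differential_evolution(ef.score,[(-.02,.02),(-.03,.01),(np.radians(-20),np.radians(65))],args=(views,),seed=3,popsize=20,maxiter=50,polish=False)
    ef.edges=old
    return f.x[:2].round(4),np.degrees(f.x[2]).round(1),round(f.fun,1)
E
python3 - <<'E'
from tilt import *
ms=[camera_model("scene"),camera_model("side")]
mw=camera_model("wrist");o=get_obs()
new=[snapshot(n) for n in("scene","side","wrist")]
for n,i in zip(("scene","side","wrist"),new): cv2.imwrite(f"pics/{n}_k3.png",i)
p0,y0=o["tool_pos"],o["ee_rot"][2]
k1=[cv2.imread(f"pics/{n}_k1.png") for n in("scene","side","wrist")]
w1=wcam(mw,[.6166,-.0841,.0508],1.401,p0,y0)
for sel in ([0,1],[0,1,2]):
    print("k1",tilt([.6166,-.0841,.0508],1.401,[k1[i] for i in sel],[(ms+[w1])[i] for i in sel]))
    print("k3",tilt(p0,y0,[new[i] for i in sel],[(ms+[mw])[i] for i in sel]))
E
```

```text
k1 (array([-0.0118, -0.0087]), np.float64(21.2), np.float64(-158.2))
k3 (array([ 0.0128, -0.0064]), np.float64(28.5), np.float64(-133.5))
k1 (array([-0.0095, -0.0108]), np.float64(29.4), np.float64(-199.7))
k3 (array([ 0.0111, -0.0076]), np.float64(28.6), np.float64(-177.0))
```

Run:
```python
from ef import *
S,D,W=[Cam(camera_model(n)) for n in("scene","side","wrist")]
i,j,k=[cv2.imread(f"pics/{n}_k3.png") for n in("scene","side","wrist")]
P=[[.610,-.134,.045]]
def f(im,c,w,h,W_,H_):
    x,y=int(max(c[0]-w/2,0)),int(max(c[1]-h/2,0));print(x,y);return cv2.resize(im[y:y+h,x:x+w],(W_,H_),interpolation=cv2.INTER_CUBIC)
c=np.hstack([f(i,S.proj(P)[0],67,75,400-0,448),f(j,D.proj(P)[0],60,67,400,448)])
g=lambda z:cv2.LUT(z,(255*(np.arange(256)/255.)**.5).astype(np.uint8))
cv2.imwrite("pics/k3.png",g(c))
```

```text
316 173
262 189
```

View pics/k3.png

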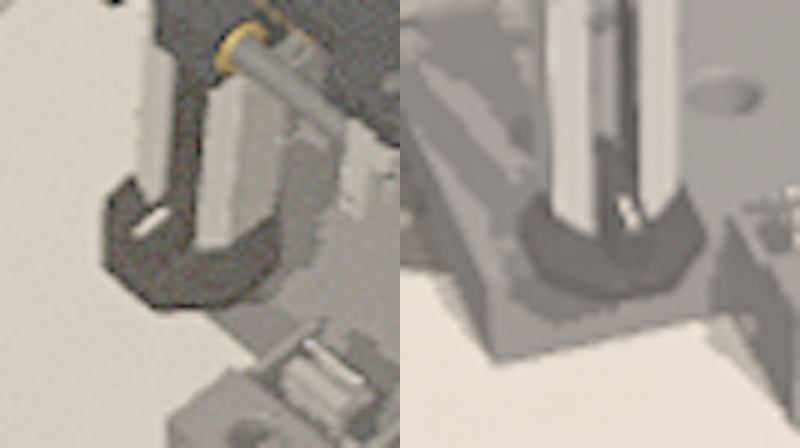

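The knob is partly upright. Its white tick shows at scene crop (135,234)–(168,208) and side crop (635,228)–(620,198). Triangulating the tick's direction gives the lean.

```bash
cat >> h.py <<'E'
YH=np.array([.177,.984,0]);XH=np.array([.984,-.177,0]);BC=np.array([.5365,-.1912,0])
def box(p): d=np.asarray(p)-BC; return np.array([d@XH,d@YH,p[2]]).round(4)
E
python3 - <<'E'
from bench import *
from h import *
S,D=[Cam(camera_model(n)) for n in("scene","side")]
s=lambda x,y:(316+x/5.97,173+y/5.97); d=lambda x,y:(262+(x-400)/6.67,189+y/6.69)
a,ea=tri([S,D],[s(135,234),d(634,228)]);b,eb=tri([S,D],[s(168,208),d(620,197)])
print(box(a),ea,box(b),eb,"tcp",box(get_obs()["tool_pos"]))
v=box(a)-box(b);print(v,"lean",np.degrees(np.arctan2(-v[2],v[1])))
E
```

```text
[0.0613 0.0973 0.0668] 0.17580593732418492 [0.0611 0.0849 0.0681] 0.04753416783228204 tcp [0.0623 0.0699 0.069 ]
[ 0.0002  0.0124 -0.0013] lean 5.984952315115392
```

Request:
servo_tool(targets=[[-0.2,0,0.2,0],[-0.35,0,0.3,0],[-0.35,0,0.3,0]])

```text
time: 21.02
tool_pos: [0.6099, -0.1372, 0.0659]
ee_rot: [3.138, -0.008, 1.392]
wrist_force: [1.7, 9.2, 4.7]
width: 0.0116
finger_force: 30.0
```

Request:
servo_tool(targets=[[0.5,0,-0.3,0],[0.5,0,-2,0],[0.5,0,-4,0],[0.5,0,-4,0],[0.5,0,-4,0]])

```text
time: 21.65
tool_pos: [0.609, -0.1363, 0.104]
ee_rot: [3.141, 0.0, 1.39]
wrist_force: [0.4, -1.0, -0.3]
width: 0.0118
finger_force: 30.0
```

```bash
cat > tick.py <<'E'
"""find the white tick of the held knob near predicted spots in scene and side, give lean and axis position in box frame"""
from bench import *
from h import *
import cv2
def blobs(img,cam,P,rad=14):
    u,v=cam.proj([P])[0]; x,y=int(u)-rad,int(v)-rad
    c=cv2.resize(img[y:y+2*rad,x:x+2*rad],None,fx=4,fy=4,interpolation=cv2.INTER_CUBIC)
    # tick = bright thin blob: top-hat
    g=c.max(2); th=cv2.morphologyEx(g,cv2.MORPH_TOPHAT,np.ones((23,23)))
    m=(th>0.5*th[10:-10,10:-10].max()).astype(np.uint8); n,l,st,ce=cv2.connectedComponentsWithStats(m); out=[]
    for i in range(1,n):
        if st[i,4]<25: continue
        pts=np.argwhere(l==i)[:,::-1].astype(float); mu=pts.mean(0); w,V=np.linalg.eigh(np.cov((pts-mu).T)); d=V[:,1]; t=(pts-mu)@d
        e=np.array([mu+d*t.min(),mu+d*t.max()])/4+[x,y]; out.append((st[i,4],round(float(np.sqrt(w[1]/max(w[0],.1))),1),e.round(1).tolist()))
    return sorted(out,key=lambda a:-a[0])[:4]
def run(tag):
    o=get_obs();t=o["tool_pos"]; yw=o["ee_rot"][2]; P=t+np.array([np.cos(yw),np.sin(yw),0])*.022+[0,0,-.002]
    for n in("scene","side"):
        i=snapshot(n);cv2.imwrite(f"pics/{n}_{tag}.png",i);c=Cam(camera_model(n));print(n,c.proj([P])[0].round(1))
        for b in blobs(i,c,P): print("  ",b)
    print("tcp",box(t))
if __name__=="__main__":
    import sys;run(sys.argv[1])
E
python3 tick.py k4; python3 -c "
from h import *
go((.59,-.2,.1,79.8))"
```

```text
scene [343.  195.6]
   (np.int32(175), 4.3, [[346.5, 193.1], [340.6, 197.2]])
   (np.int32(118), 1.2, [[343.3, 188.1], [344.7, 191.2]])
side [295.  204.9]
   (np.int32(152), 1.3, [[302.2, 201.7], [298.6, 204.1]])
   (np.int32(128), 1.7, [[290.3, 207.2], [286.5, 204.7]])
   (np.int32(114), 2.4, [[295.2, 202.6], [297.3, 206.5]])
tcp [0.0617 0.0669 0.104 ]
t 21.8 pos [ 0.6085 -0.1359  0.1029] yaw 79.7 w 0.0114 f [-0.3  0.1 -1.1] ff 30.0 J6 -0.13
(0.59, -0.2, 0.1, 79.8) -> [-6.63, -0.67, 0.29, -0.14]
```

```bash
cat >> h.py <<'E'
def leaneval(so,si,do,di):
    from bench import camera_model,get_obs
    S,D=[Cam(camera_model(n)) for n in("scene","side")]
    a,ea=tri([S,D],[so,do]);b,eb=tri([S,D],[si,di]);a=box(a);b=box(b);v=a-b;t=box(get_obs()["tool_pos"])
    th=np.arctan2(-v[2],v[1]); axis=np.array([np.sin(th),np.cos(th)]); bar=np.array([np.cos(th),-np.sin(th)])
    O=a[1:]-bar*.021-axis*.044
    print("outer",a,ea.round(2),"inner",b,"lean %.1f"%np.degrees(th),"origin box y,z",O.round(4),"bx",a[0],"minus tcp",(O-t[1:]).round(4),"tcp",t, "yawdev %.1f"%np.degrees(np.arctan2(-v[0],v[1])))
E
python3 -c "
from h import *
leaneval((340.6,197.2),(346.5,193.1),(297.3,206.5),(295.2,202.6))"
```

```text
outer [0.0603 0.0958 0.104 ] 0.46 inner [0.0601 0.0829 0.1037] lean -1.3 origin box y,z [0.0758 0.0595] bx 0.0603 minus tcp [ 0.0087 -0.0434] tcp [0.061  0.0671 0.1029] yawdev -0.9
```

Tick triangulation now gives a lean of about −1°, so the knob is upright. It goes to pocket 3.

Request:
servo_tool(targets=[[-2,0,0,0],[-4.5,-0.1,0,0],[-6.5,-0.2,0,0],[-7.45,-0.24,0,0],[-7.45,-0.24,1,0],[-7.45,-0.24,2,0],[-7.45,-0.24,2,0],[-7.45,-0.24,2,0]])

```text
time: 22.75
tool_pos: [0.5934, -0.2081, 0.0835]
ee_rot: [-3.141, -0.0, 1.392]
wrist_force: [-0.7, -0.4, -0.7]
width: 0.0116
finger_force: 30.0
```

```bash
python3 tick.py k5; python3 -c "
from h import *
go((.5928,-.2090,.08,79.8))"
```

```text
scene [375.3 181.4]
   (np.int32(158), 4.4, [[378.6, 179.1], [373.1, 182.9]])
   (np.int32(89), 1.3, [[377.3, 176.3], [374.5, 176.6]])
side [284.7 191.8]
   (np.int32(245), 1.5, [[276.3, 188.6], [279.9, 194.2]])
   (np.int32(148), 1.5, [[291.0, 187.5], [288.3, 191.1]])
   (np.int32(111), 2.4, [[284.3, 188.9], [286.3, 192.6]])
   (np.int32(48), 1.6, [[283.0, 180.0], [280.8, 179.9]])
tcp [ 0.059  -0.0066  0.0835]
t 22.9 pos [ 0.5937 -0.2085  0.0841] yaw 79.7 w 0.0114 f [ 0.2 -0.4 -0.8] ff 30.0 J6 -0.25
(0.5928, -0.209, 0.08, 79.8) -> [-0.07, -0.08, 0.41, -0.09]
```

Now I lower it to the pocket mouth and on, watching force.

Request:
servo_tool(targets=[[-0.05,-0.05,0.5,0],[-0.05,-0.05,1,0],[-0.05,-0.05,1.3,0],[-0.05,-0.05,1.3,0]])

```text
time: 23.35
tool_pos: [0.5925, -0.2091, 0.0701]
ee_rot: [-3.141, -0.0, 1.391]
wrist_force: [-0.5, 0.4, -0.1]
width: 0.0119
finger_force: 30.0
```

```bash
python3 -c "
from h import *
leaneval((373.1,182.9),(378.6,179.1),(286.3,192.6),(284.3,188.9))"
```

```text
outer [0.0579 0.0222 0.0839] 0.02 inner [0.0578 0.0092 0.0837] lean -0.9 origin box y,z [0.0019 0.0396] bx 0.0579 minus tcp [ 0.0096 -0.0305] tcp [ 0.0582 -0.0077  0.0701] yawdev -0.4
```

Request:
servo_tool(targets=[[-0.1,0,0.5,0],[-0.1,0,1,0],[-0.1,0,1.4,0],[-0.1,0,1.5,0],[-0.1,0,1.5,0]])

```text
time: 23.98
tool_pos: [0.5928, -0.21, 0.0562]
ee_rot: [3.141, -0.0, 1.391]
wrist_force: [-0.1, 1.0, 3.6]
width: 0.0118
finger_force: 30.0
```

Request:
servo_tool(targets=[[0,0,0,0],[0,0,0,0],[0,0,0,0],[0,0,0,0],[0,0,-1.5,0],[0,0,-4,0],[0,0,-7,0],[0,0,-9,0]], claw=157)

```text
time: 24.98
tool_pos: [0.5934, -0.2105, 0.149]
ee_rot: [3.138, 0.001, 1.391]
wrist_force: [0.5, -0.2, -1.2]
width: 0.0357
finger_force: 0.0
```

Run:
```python
from bench import *
from h import *
import cv2,json
go((.55,.1,.2,79.8))
for n in("scene","side"): cv2.imwrite(f"pics/{n}_p1.png",snapshot(n))
m=camera_model("wrist");cv2.imwrite("pics/w_p1.png",snapshot("wrist"))
# difference of knobs B, C patches against scene0 (moved?)
from ef import *
S,D=[Cam(camera_model(n)) for n in("scene","side")]
V=[(S,prep(cv2.imread("pics/scene_p1.png"))),(D,prep(cv2.imread("pics/side_p1.png")))]
for n,v in(("B",[.5796,.2141,np.radians(-151.3),-.05]),("C",[.4867,.1991,np.radians(-174.7),-.08])): print(n,score(v,V),score(v,[(S,prep(cv2.imread("pics/scene0.png"))),(D,prep(cv2.imread("pics/side0.png")))]))
```

```text
t 25.0 pos [ 0.5934 -0.2105  0.149 ] yaw 79.7 w 0.0357 f [ 0.5 -0.2 -1.2] ff 0.0 J6 -0.25
(0.55, 0.1, 0.2, 79.8) -> [29.77, -9.83, -5.1, -0.12]
B -133.9538949814284 -133.09418205950348
C -139.09467964244845 -139.54346810580802
```

Request:
servo_tool(targets=[[3,-0.7,-3,-6],[8,-2,-5,-16],[13,-3.2,-5,-26],[18,-4.4,-5,-36],[23,-5.7,-5,-46],[28,-6.9,-5,-56],[33,-8.2,-5,-66],[37,-9.2,-5,-76]])

```text
time: 26.12
tool_pos: [0.5673, 0.1723, 0.1944]
ee_rot: [-3.141, -0.002, 2.724]
wrist_force: [0.3, 0.1, 0.8]
width: 0.0363
finger_force: 0.0
```

```bash
python3 -c "
from h import *
go((.5672,.2068,.13,210))"
```

```text
t 26.1 pos [0.5673 0.1723 0.1944] yaw 156.1 w 0.0363 f [0.3 0.1 0.8] ff 0.0 J6 -0.95
(0.5672, 0.2068, 0.13, 210) -> [1.41, 3.15, 6.44, -53.93]
```

```bash
cat > f2.py <<'E'
import sys
from ef import *
S,D,W=[Cam(camera_model(n)) for n in("scene","side","wrist")]
ims=[snapshot(n) for n in("wrist","scene","side")]
x,y,az=[float(a) for a in sys.argv[1:4]]
print("wrist px",W.proj([[x,y,.03]])[0].round(0))
V=[(S,prep(ims[1])),(D,prep(ims[2])),(W,prep(ims[0]))]
for nm,sub in(("all",V),("sc+side",V[:2]),("wrist",V[2:])):
    f=fit(sub,x,y,np.radians(az)); print(nm,f.x[:2].round(4),np.degrees(f.x[2:]).round(1),f.fun.round(1))
E
python3 f2.py .579 .214 -150
```

```text
wrist px [367. 221.]
all [0.58  0.215] [-151.6   -6.1] -207.6
sc+side [0.5804 0.2149] [-150.7   -3.5] -138.8
wrist [0.5797 0.2165] [-152.8   -4.9] -74.3
```

```bash
python3 -c "
from h import *
go((.5677,.2083,.10,208.5))"
```

```text
t 26.3 pos [0.5674 0.172  0.1943] yaw 155.8 w 0.0362 f [-0.5 -0.7 -0.4] ff 0.0 J6 -0.95
(0.5677, 0.2083, 0.1, 208.5) -> [1.46, 3.32, 9.43, -52.67]
```

Request:
servo_tool(targets=[[0.3,0.6,0,-9],[0.5,1.2,0.5,-19],[0.8,1.8,1.5,-29],[1,2.4,3,-39],[1.2,3,5,-48],[1.47,3.29,7,-52.4],[1.47,3.29,9.4,-52.4],[1.47,3.29,9.4,-52.4]])

```text
time: 27.28
tool_pos: [0.5668, 0.2045, 0.0985]
ee_rot: [3.141, -0.006, -2.654]
wrist_force: [-0.7, -0.3, 0.4]
width: 0.0361
finger_force: 0.0
```

```bash
python3 -c "
from h import *
go((.5677,.2083,.037,208.5))"
```

```text
t 27.3 pos [0.5668 0.2045 0.0985] yaw -152.1 w 0.0361 f [-0.7 -0.3  0.4] ff 0.0 J6 -1.81
(0.5677, 0.2083, 0.037, 208.5) -> [-0.26, 0.3, 6.15, -0.57]
```

Request:
servo_tool(targets=[[0,0,1,0],[0,0,2,0],[0,0,2,0]])

```text
time: 27.65
tool_pos: [0.568, 0.2061, 0.0808]
ee_rot: [3.141, -0.001, -2.652]
wrist_force: [-0.6, 0.9, -0.8]
width: 0.0359
finger_force: 0.0
```

```bash
python3 -c "
from h import *
go((.5677,.2083,.037,208.5))"
```

```text
t 27.6 pos [0.568  0.2061 0.0808] yaw -151.9 w 0.0359 f [-0.6  0.9 -0.8] ff 0.0 J6 -1.81
(0.5677, 0.2083, 0.037, 208.5) -> [-0.07, 0.21, 4.38, -0.44]
```

Request:
servo_tool(targets=[[-0.07,0.2,1.5,-0.4],[-0.07,0.2,3,-0.4],[-0.07,0.2,4,-0.4],[-0.07,0.2,4.4,-0.4],[-0.07,0.2,4.4,-0.4]])

```text
time: 28.28
tool_pos: [0.568, 0.2085, 0.0374]
ee_rot: [3.141, -0.001, -2.645]
wrist_force: [0.1, 0.0, 0.5]
width: 0.036
finger_force: 0.2
```

Request:
servo_tool(targets=[[0,0,0,0],[0,0,0,0],[0,0,0,0],[0,0,0,0],[0,0,0,0]], claw=255)

```text
time: 28.9
tool_pos: [0.5685, 0.2084, 0.0381]
ee_rot: [-3.141, 0.001, -2.645]
wrist_force: [-0.1, -0.5, 1.3]
width: 0.0117
finger_force: 29.9
```

```bash
python3 -c "
from h import *
go((.5677,.2083,.11,208.5),(.6184,-.0861,.11,79.8))"
```

```text
t 28.9 pos [0.5685 0.2084 0.0381] yaw -151.5 w 0.0117 f [-0.1 -0.5  1.3] ff 29.9 J6 -1.81
(0.5677, 0.2083, 0.11, 208.5) -> [0.08, 0.03, -7.19, -0.03]
(0.6184, -0.0861, 0.11, 79.8) -> [9.66, -28.26, -7.19, 128.67]
```

Request:
servo_tool(targets=[[0,0,-4,0],[0,0,-9,0],[0,0,-14,8],[1,-3,-15,18],[2.2,-6.5,-15,28],[3.4,-10,-15,38],[4.6,-13.5,-15,48],[5.8,-17,-15,58]])

```text
time: 29.9
tool_pos: [0.5981, 0.0303, 0.1872]
ee_rot: [-3.141, -0.001, 2.621]
wrist_force: [1.2, 0.9, 0.0]
width: 0.0115
finger_force: 29.9
```

```bash
python3 -c "
from h import *
go((.6184,-.0861,.12,79.8))"
```

```text
t 29.9 pos [0.5981 0.0303 0.1872] yaw 150.2 w 0.0115 f [1.2 0.9 0. ] ff 29.9 J6 -1.09
(0.6184, -0.0861, 0.12, 79.8) -> [-7.55, -9.09, 6.72, 70.36]
```

Request:
servo_tool(targets=[[-1,-1.2,0,10],[-2.3,-2.8,0,20],[-3.6,-4.3,0,30],[-4.9,-5.9,2,40],[-6.2,-7.5,4,50],[-7.2,-8.7,6,60],[-7.55,-9.1,6.7,70.3],[-7.55,-9.1,6.7,70.3]])

```text
time: 30.9
tool_pos: [0.6183, -0.0852, 0.1191]
ee_rot: [-3.139, -0.0, 1.401]
wrist_force: [-0.1, -0.4, 0.3]
width: 0.012
finger_force: 29.9
```

Request:
servo_tool(targets=[[0,0,0,0],[0,0,0,0]])

```text
time: 31.15
tool_pos: [0.6195, -0.0846, 0.1215]
ee_rot: [3.14, -0.0, 1.401]
wrist_force: [0.3, -0.0, -0.5]
width: 0.0117
finger_force: 29.9
```

```bash
python3 -c "
from h import *
go((.6171,-.0835,.052,79.8))"; python3 tick.py kb0
```

```text
t 31.1 pos [ 0.6195 -0.0846  0.1215] yaw 80.3 w 0.0117 f [ 0.3 -0.  -0.5] ff 29.9 J6 -0.06
(0.6171, -0.0835, 0.052, 79.8) -> [0.07, -0.25, 6.95, 0.49]
scene [318.2 206. ]
   (np.int32(155), 2.9, [[324.8, 204.9], [321.8, 209.9]])
   (np.int32(72), 1.1, [[329.8, 218.9], [331.8, 218.9]])
side [304.  214.2]
   (np.int32(162), 4.1, [[302.4, 213.8], [303.9, 220.2]])
   (np.int32(70), 1.9, [[309.0, 211.3], [307.2, 214.0]])
   (np.int32(46), 1.6, [[298.1, 216.4], [296.4, 214.9]])
tcp [0.0628 0.1196 0.1215]
```

Request:
servo_tool(targets=[[0.07,-0.2,2,0.5],[0.07,-0.2,4.5,0.5],[0.07,-0.2,6.5,0.5],[0.07,-0.2,7.05,0.5],[0.07,-0.2,7.05,0.5],[0.07,-0.2,7.05,0.5]])

```text
time: 32.0
tool_pos: [0.6181, -0.0841, 0.0515]
ee_rot: [3.139, -0.0, 1.391]
wrist_force: [1.0, -0.7, -0.8]
width: 0.0118
finger_force: 29.9
```

```bash
python3 -c "
from h import *
leaneval((321.8,209.9),(324.8,204.9),(303.9,220.2),(302.4,213.8))
go((.6171,-.0835,.0508,79.8))"
```

```text
outer [0.0617 0.1351 0.1031] 0.86 inner [0.0616 0.1288 0.1115] lean 53.1 origin box y,z [0.0873 0.0935] bx 0.0617 minus tcp [-0.0325  0.042 ] tcp [0.0614 0.1198 0.0515] yawdev -0.9
t 32.0 pos [ 0.6181 -0.0841  0.0515] yaw 79.7 w 0.0118 f [ 1.  -0.7 -0.8] ff 29.9 J6 -0.05
(0.6171, -0.0835, 0.0508, 79.8) -> [0.04, -0.11, 0.07, -0.12]
```

Request:
servo_tool(targets=[[-0.8,0,0,0],[-1.6,0,0,0],[-1.9,0,-0.3,0],[-2.1,0,-0.5,0],[-2.5,0,-0.85,0],[-2.8,0,-1.0,0],[-3.05,0,-1.15,0],[-3.05,0,-1.15,0]])

```text
time: 33.0
tool_pos: [0.6117, -0.1095, 0.0606]
ee_rot: [-3.139, -0.008, 1.392]
wrist_force: [1.7, 8.9, -3.1]
width: 0.0117
finger_force: 31.9
```

Request:
servo_tool(targets=[[-0.3,0,-0.1,0],[-0.6,0,-0.18,0],[-0.9,0,-0.22,0],[-1.1,0,-0.22,0],[-1.4,0,-0.2,0],[-1.7,0,-0.2,0],[-1.9,0,-0.2,0],[-1.9,0,-0.2,0]])

```text
time: 34.0
tool_pos: [0.6102, -0.1272, 0.0664]
ee_rot: [3.139, -0.01, 1.393]
wrist_force: [1.7, 12.8, 7.4]
width: 0.0115
finger_force: 33.0
```

Request:
servo_tool(targets=[[-0.2,0,0,0],[-0.4,0,0,0],[-0.6,0,0.1,0],[-0.75,0,0.3,0],[-0.75,0,0.3,0]])

```text
time: 34.62
tool_pos: [0.6093, -0.1359, 0.063]
ee_rot: [3.137, -0.008, 1.392]
wrist_force: [2.3, 10.3, 3.7]
width: 0.0119
finger_force: 30.0
```

```bash
python3 tick.py kb1
```

```text
scene [341.7 211.8]
   (np.int32(158), 4.5, [[345.8, 208.3], [340.2, 212.7]])
   (np.int32(147), 1.4, [[341.7, 203.6], [343.0, 207.2]])
   (np.int32(65), 1.9, [[340.3, 224.6], [337.4, 223.8]])
side [295.4 222.9]
   (np.int32(177), 1.4, [[302.2, 218.7], [298.5, 221.3]])
   (np.int32(102), 2.7, [[295.2, 219.5], [297.0, 223.4]])
   (np.int32(80), 1.5, [[288.5, 222.7], [290.0, 225.1]])
tcp [0.0618 0.0673 0.063 ]
```

```bash
python3 -c "
from h import *
leaneval((340.2,212.7),(345.8,208.3),(297.0,223.4),(295.2,219.5))"
```

```text
outer [0.0605 0.0943 0.0636] 0.18 inner [0.0603 0.0818 0.064 ] lean 1.8 origin box y,z [0.0719 0.0203] bx 0.0605 minus tcp [ 0.0045 -0.0427] tcp [0.0618 0.0674 0.063 ] yawdev -0.9
```

Request:
servo_tool(targets=[[0.5,0,-0.3,0],[0.5,0,-2,0],[0.5,0,-4.2,0],[0.5,0,-4.2,0],[0.5,0,-4.2,0]])

```text
time: 35.35
tool_pos: [0.6077, -0.1356, 0.1026]
ee_rot: [-3.141, 0.0, 1.39]
wrist_force: [0.5, 1.0, -1.2]
width: 0.0116
finger_force: 30.0
```

```bash
python3 tick.py kb2; python3 -c "
from h import *
go((.5364,-.1973,.1,79.8),(.5364,-.1973,.083,79.8))"
```

```text
scene [343.4 196.9]
   (np.int32(170), 3.9, [[347.2, 193.7], [341.8, 197.8]])
   (np.int32(120), 1.1, [[343.9, 189.7], [344.2, 192.8]])
side [295.9 205.6]
   (np.int32(143), 1.6, [[303.5, 201.8], [299.6, 204.5]])
   (np.int32(126), 2.8, [[295.4, 202.1], [297.8, 206.5]])
   (np.int32(112), 1.7, [[291.1, 207.9], [287.8, 205.6]])
tcp [0.0602 0.0673 0.1026]
t 35.5 pos [ 0.6072 -0.1352  0.1016] yaw 79.7 w 0.0119 f [-0.3 -0.   0. ] ff 30.0 J6 -0.13
(0.5364, -0.1973, 0.1, 79.8) -> [-7.38, -5.85, 0.16, -0.14]
(0.5364, -0.1973, 0.083, 79.8) -> [-7.38, -5.85, 1.86, -0.14]
```

Request:
servo_tool(targets=[[-2,-1.6,0,0],[-4.5,-3.5,0,0],[-6.5,-5.2,0,0],[-7.4,-5.85,0,0],[-7.4,-5.85,1,0],[-7.4,-5.85,1.8,0],[-7.4,-5.85,1.8,0],[-7.4,-5.85,1.8,0]])

```text
time: 36.45
tool_pos: [0.5375, -0.197, 0.0844]
ee_rot: [-3.141, -0.0, 1.391]
wrist_force: [-0.3, 0.3, -0.3]
width: 0.0115
finger_force: 30.0
```

```bash
python3 tick.py kb3; python3 -c "
from h import *
go((.5364,-.1973,.07,79.8))"
```

```text
scene [400.4 201. ]
   (np.int32(167), 4.1, [[404.5, 197.9], [399.1, 201.9]])
   (np.int32(105), 1.3, [[401.8, 194.8], [399.4, 196.9]])
side [312.7 186.4]
   (np.int32(280), 2.9, [[304.7, 178.5], [306.4, 188.9]])
   (np.int32(158), 1.2, [[319.0, 182.8], [315.6, 185.1]])
   (np.int32(104), 2.5, [[312.2, 182.9], [314.1, 186.7]])
   (np.int32(97), 4.0, [[299.0, 172.0], [298.8, 177.5]])
tcp [ 0.002  -0.0055  0.0844]
t 36.5 pos [ 0.5376 -0.1972  0.0849] yaw 79.7 w 0.0118 f [-0.4  0.7 -0.8] ff 30.0 J6 -0.27
(0.5364, -0.1973, 0.07, 79.8) -> [-0.03, -0.12, 1.49, -0.09]
```

```bash
python3 -c "
from h import *
leaneval((399.1,201.9),(404.5,197.9),(314.1,186.7),(312.2,182.9))"
```

```text
outer [0.001  0.0211 0.0847] 0.13 inner [0.0005 0.009  0.0855] lean 3.8 origin box y,z [-0.0028  0.0422] bx 0.001 minus tcp [ 0.0029 -0.0427] tcp [ 0.0022 -0.0057  0.0849] yawdev -2.4
```

Request:
servo_tool(targets=[[0,-0.1,0.5,0],[0,-0.1,1,0],[0,-0.1,1.4,0],[0,-0.1,1.4,0]])

```text
time: 37.05
tool_pos: [0.5357, -0.1971, 0.0699]
ee_rot: [-3.14, -0.0, 1.391]
wrist_force: [-0.6, 0.5, -1.1]
width: 0.0118
finger_force: 30.0
```

Request:
servo_tool(targets=[[0.15,0.05,0.4,0],[0.15,0.05,0.8,0],[0.15,0.05,1.2,0],[0.15,0.05,1.45,0],[0.15,0.05,1.5,0]])

```text
time: 37.67
tool_pos: [0.5368, -0.1958, 0.0558]
ee_rot: [-3.141, -0.0, 1.391]
wrist_force: [-1.8, 0.6, 1.8]
width: 0.0114
finger_force: 30.0
```

Request:
servo_tool(targets=[[0,0,0.1,0],[0,0,0.15,0],[0,0,0.15,0]])

```text
time: 38.05
tool_pos: [0.5369, -0.196, 0.0556]
ee_rot: [3.141, 0.0, 1.391]
wrist_force: [-3.3, 0.1, 6.2]
width: 0.0115
finger_force: 30.0
```

Request:
servo_tool(targets=[[0,0,0.1,0],[0,0,0.1,0],[0,0,0.1,0],[0,0,0.1,0],[0,0,-1.5,0],[0,0,-4,0],[0,0,-7,0],[0,0,-9,0]], claw=157)

```text
time: 39.05
tool_pos: [0.5359, -0.1956, 0.1451]
ee_rot: [-3.139, -0.0, 1.391]
wrist_force: [-0.2, -0.1, -0.9]
width: 0.0356
finger_force: 0.0
```

```bash
python3 - <<'E'
from h import *
import os
go((.50,.15,.2,156))
E
cat > f3.py <<'E'
import sys
from ef import *
S,D=[Cam(camera_model(n)) for n in("scene","side")]
V=[(S,prep(snapshot("scene"))),(D,prep(snapshot("side")))]
x,y,az=[float(a) for a in sys.argv[1:4]]
v0=[.4867,.1991,np.radians(-174.7),-.08];print("old pose score",score(v0,V).round(1))
f=fit(V,x,y,np.radians(az),.05);print(f.x[:2].round(4),np.degrees(f.x[2:]).round(1),f.fun.round(1))
E
python3 f3.py .4867 .1991 -174
```

```text
t 39.0 pos [ 0.5359 -0.1956  0.1451] yaw 79.7 w 0.0356 f [-0.2 -0.1 -0.9] ff 0.0 J6 -0.27
(0.5, 0.15, 0.2, 156) -> [33.36, -9.72, -5.49, -76.33]
old pose score -139.7
[0.4883 0.2003] [-174.4   -7.8] -148.0
```

Request:
servo_tool(targets=[[3,-1,-3,-9],[7,-2.4,-5,-19],[11,-3.7,-5,-29],[15,-5,-5,-39],[19,-6.4,-5,-49],[23,-7.7,-5,-59],[27,-9.1,-5,-69],[30.3,-10.2,-5,-76]])

```text
time: 40.15
tool_pos: [0.489, 0.1217, 0.1924]
ee_rot: [-3.139, -0.004, 2.722]
wrist_force: [0.3, 0.5, 0.1]
width: 0.036
finger_force: 0.0
```

Request:
servo_tool(targets=[[0,0,0,0],[0,0,0,0]])

```text
time: 40.4
tool_pos: [0.4902, 0.1198, 0.1931]
ee_rot: [-3.14, -0.002, 2.716]
wrist_force: [0.2, -0.2, -0.0]
width: 0.0359
finger_force: 0.0
```

```bash
python3 f2.py .488 .200 -174.5;python3 -c "
from h import *
go((.4741,.1987,.1,185.5))"
```

```text
wrist px [401. 190.]
all [0.488  0.2003] [-174.7   -5.1] -217.4
sc+side [0.4883 0.2004] [-174.4   -7.5] -148.8
wrist [0.4867 0.2007] [-163.9    7. ] -78.2
t 40.5 pos [0.4908 0.1193 0.1938] yaw 155.5 w 0.0365 f [ 0.   0.9 -0.6] ff 0.0 J6 -1.02
(0.4741, 0.1987, 0.1, 185.5) -> [4.81, 6.53, 9.38, -29.95]
```

Request:
servo_tool(targets=[[1,1.3,1,-8],[2.4,3.2,2.5,-17],[3.8,5.2,5,-26],[4.8,6.5,7,-33],[4.8,6.5,9.4,-33],[4.8,6.5,11,-33],[4.8,6.5,11,-33],[4.8,6.5,11,-33]])

```text
time: 41.55
tool_pos: [0.4747, 0.1992, 0.0851]
ee_rot: [3.141, 0.002, -2.991]
wrist_force: [-0.2, 0.3, -0.1]
width: 0.0362
finger_force: 0.0
```

```bash
python3 -c "
from h import *
go((.4741,.1986,.037,188.5))"
```

```text
t 41.5 pos [0.4747 0.1992 0.0851] yaw -171.4 w 0.0362 f [-0.2  0.3 -0.1] ff 0.0 J6 -1.43
(0.4741, 0.1986, 0.037, 188.5) -> [0.07, -0.05, 4.81, 0.12]
```

Request:
servo_tool(targets=[[0.05,-0.05,1.5,0],[0.05,-0.05,3,0],[0.05,-0.05,4.4,0],[0.05,-0.05,4.8,0],[0.05,-0.05,4.8,0]])

```text
time: 42.18
tool_pos: [0.4731, 0.1989, 0.0357]
ee_rot: [-3.142, -0.001, -2.99]
wrist_force: [-0.1, 0.6, 0.1]
width: 0.036
finger_force: 0.1
```

Request:
servo_tool(targets=[[0,0,0,0],[0,0,0,0],[0,0,0,0],[0,0,0,0],[0,0,0,0]], claw=255)

```text
time: 42.8
tool_pos: [0.4738, 0.1989, 0.0365]
ee_rot: [-3.142, 0.001, -2.99]
wrist_force: [0.4, -1.1, 1.5]
width: 0.0114
finger_force: 29.9
```

```bash
python3 -c "
from h import *
go((.6184,-.0861,.12,79.8))"
```

```text
t 42.8 pos [0.4738 0.1989 0.0365] yaw -171.3 w 0.0114 f [ 0.4 -1.1  1.5] ff 29.9 J6 -1.43
(0.6184, -0.0861, 0.12, 79.8) -> [-10.0, -30.36, -8.35, 108.88]
```

Request:
servo_tool(targets=[[0,0,-4,0],[0,0,-9,0],[-0.5,-1.5,-14,8],[-1.7,-5,-15,18],[-2.9,-8.7,-15,28],[-4.1,-12.4,-15,38],[-5.3,-16,-15,48],[-6.5,-19.6,-15,58]])

```text
time: 43.8
tool_pos: [0.5675, 0.0139, 0.1857]
ee_rot: [-3.141, -0.001, 2.275]
wrist_force: [0.4, -0.6, -0.8]
width: 0.0114
finger_force: 29.9
```

```bash
python3 -c "
from h import *
go((.6184,-.0841,.12,79.8))"
```

```text
t 43.8 pos [0.5675 0.0139 0.1857] yaw 130.3 w 0.0114 f [ 0.4 -0.6 -0.8] ff 29.9 J6 -0.78
(0.6184, -0.0841, 0.12, 79.8) -> [-10.76, -2.47, 6.57, 50.55]
```

Request:
servo_tool(targets=[[-2,-0.5,0,9],[-4.5,-1,0,19],[-7,-1.6,0,29],[-9.3,-2.2,2,39],[-10.8,-2.5,4,48],[-10.8,-2.5,6.6,50.5],[-10.8,-2.5,6.6,50.5],[-10.8,-2.5,6.6,50.5]])

```text
time: 44.8
tool_pos: [0.619, -0.0831, 0.1209]
ee_rot: [3.141, -0.0, 1.4]
wrist_force: [-0.8, -0.8, 0.3]
width: 0.0117
finger_force: 29.9
```

```bash
python3 -c "
from h import *
go((.6176,-.0838,.051,79.8))"; python3 tick.py kc0
```

```text
t 44.8 pos [ 0.619  -0.0831  0.1209] yaw 80.2 w 0.0117 f [-0.8 -0.8  0.3] ff 29.9 J6 -0.05
(0.6176, -0.0838, 0.051, 79.8) -> [-0.09, -0.13, 6.99, 0.43]
scene [317.9 207. ]
   (np.int32(140), 2.9, [[325.2, 204.7], [322.6, 209.2]])
side [304.6 214.9]
   (np.int32(175), 3.9, [[302.5, 212.7], [304.0, 219.3]])
   (np.int32(110), 1.8, [[309.9, 211.5], [307.2, 214.7]])
   (np.int32(60), 1.9, [[299.0, 216.7], [296.5, 215.2]])
tcp [0.0621 0.121  0.1209]
```

Request:
servo_tool(targets=[[-0.1,-0.1,2,0.4],[-0.1,-0.1,4.5,0.4],[-0.1,-0.1,6.5,0.4],[-0.1,-0.1,7.0,0.4],[-0.1,-0.1,7.0,0.4],[-0.1,-0.1,7.0,0.4]])

```text
time: 45.65
tool_pos: [0.6185, -0.0842, 0.0515]
ee_rot: [3.139, 0.0, 1.392]
wrist_force: [0.6, -0.2, -0.2]
width: 0.0118
finger_force: 29.9
```

Request:
servo_tool(targets=[[-0.8,0,0,0],[-1.6,0,0,0],[-1.9,0,-0.3,0],[-2.1,0,-0.5,0],[-2.5,0,-0.85,0],[-2.8,0,-1.0,0],[-3.05,0,-1.15,0],[-3.05,0,-1.15,0]])

```text
time: 46.65
tool_pos: [0.612, -0.1095, 0.0608]
ee_rot: [-3.139, -0.008, 1.394]
wrist_force: [1.4, 10.4, -2.9]
width: 0.0115
finger_force: 32.9
```

Request:
servo_tool(targets=[[-0.3,0,-0.1,0],[-0.6,0,-0.18,0],[-0.9,0,-0.22,0],[-1.1,0,-0.22,0],[-1.4,0,-0.2,0],[-1.7,0,-0.2,0],[-1.9,0,-0.2,0],[-1.9,0,-0.2,0]])

```text
time: 47.65
tool_pos: [0.6105, -0.1278, 0.0664]
ee_rot: [3.139, -0.009, 1.394]
wrist_force: [0.2, 11.7, 7.0]
width: 0.0117
finger_force: 32.3
```

Request:
servo_tool(targets=[[-0.2,0,0,0],[-0.4,0,0,0],[-0.6,0,0.1,0],[-0.8,0,0.3,0],[-0.9,0,0.3,0],[-0.9,0,0.3,0]])

```text
time: 48.4
tool_pos: [0.6095, -0.1371, 0.0632]
ee_rot: [3.137, -0.009, 1.394]
wrist_force: [2.2, 9.7, 5.6]
width: 0.0121
finger_force: 30.5
```

```bash
python3 tick.py kc1
```

```text
scene [342.1 211.2]
   (np.int32(158), 4.2, [[346.6, 207.2], [341.1, 210.9]])
   (np.int32(126), 1.1, [[341.6, 203.0], [343.5, 206.2]])
   (np.int32(68), 1.7, [[342.0, 224.8], [339.3, 223.5]])
side [295.  222.5]
   (np.int32(177), 1.7, [[290.3, 224.2], [286.0, 221.2]])
   (np.int32(137), 1.3, [[301.4, 218.1], [298.6, 220.9]])
   (np.int32(109), 2.5, [[294.2, 218.0], [296.4, 221.7]])
   (np.int32(89), 3.6, [[297.2, 235.0], [292.2, 235.6]])
tcp [0.0622 0.0662 0.0632]
```

```bash
python3 -c "
from h import *
leaneval((341.1,210.9),(346.6,207.2),(296.4,221.7),(294.2,218.0))"
```

```text
outer [0.0609 0.092  0.066 ] 0.19 inner [0.0609 0.0793 0.0651] lean -4.1 origin box y,z [0.0742 0.0206] bx 0.0609 minus tcp [ 0.0081 -0.0426] tcp [0.0623 0.0661 0.0632] yawdev -0.0
```

Request:
servo_tool(targets=[[0.5,0,-0.3,0],[0.5,0,-2,0],[0.5,0,-4.2,0],[0.5,0,-4.2,0],[0.5,0,-4.2,0]])

```text
time: 49.12
tool_pos: [0.6078, -0.1373, 0.1026]
ee_rot: [-3.142, 0.001, 1.392]
wrist_force: [-0.3, -0.2, -2.4]
width: 0.0116
finger_force: 30.0
```

```bash
python3 -c "
from h import *
p=BC-.057*XH-.006*YH
go((p[0],p[1],.11,79.8))"
```

```text
t 49.1 pos [ 0.6078 -0.1373  0.1026] yaw 79.7 w 0.0116 f [-0.3 -0.2 -2.4] ff 30.0 J6 -0.13
(np.float64(0.47934999999999994), np.float64(-0.18701500000000001), 0.11, 79.8) -> [-7.18, -11.76, -0.74, -0.05]
```

Request:
servo_tool(targets=[[-1,-2,-1.2,0],[-3,-5,-1.2,0],[-5,-8,-1.2,0],[-6.8,-11,-1.2,0],[-7.3,-11.75,-1.2,0],[-7.3,-11.75,0.5,0],[-7.3,-11.75,1.8,0],[-7.3,-11.75,1.8,0]])

```text
time: 50.12
tool_pos: [0.4787, -0.1866, 0.082]
ee_rot: [-3.137, -0.002, 1.393]
wrist_force: [-0.2, -0.0, -0.4]
width: 0.0118
finger_force: 30.0
```

Request:
servo_tool(targets=[[0,0,0,0]])

```text
time: 50.25
tool_pos: [0.4799, -0.1874, 0.0843]
ee_rot: [-3.141, -0.0, 1.393]
wrist_force: [0.4, 0.8, -0.5]
width: 0.0118
finger_force: 30.0
```

```bash
python3 tick.py kc3; python3 -c "
from h import *
p=BC-.057*XH-.0075*YH
go((p[0],p[1],.07,79.8))"
```

```text
scene [428.2 222.1]
   (np.int32(179), 3.8, [[433.0, 217.9], [427.6, 222.2]])
   (np.int32(93), 2.7, [[441.4, 208.0], [441.0, 212.0]])
   (np.int32(90), 1.3, [[429.3, 216.2], [426.5, 217.1]])
side [340.1 180.9]
   (np.int32(410), 5.1, [[333.3, 169.5], [333.6, 183.3]])
   (np.int32(216), 7.2, [[326.5, 166.0], [326.6, 176.2]])
   (np.int32(71), 2.0, [[339.5, 177.1], [341.3, 179.7]])
   (np.int32(55), 2.6, [[340.5, 193.1], [337.2, 193.6]])
tcp [-0.0564 -0.0062  0.0843]
t 50.4 pos [ 0.4801 -0.1877  0.085 ] yaw 79.8 w 0.0118 f [ 0.  -0.6 -0.8] ff 30.0 J6 -0.30
(np.float64(0.47908449999999997), np.float64(-0.18849100000000002), 0.07, 79.8) -> [-0.1, -0.09, 1.5, 0.01]
```

Request:
servo_tool(targets=[[-0.1,-0.1,0.5,0],[-0.1,-0.1,1,0],[-0.1,-0.1,1.4,0],[-0.1,-0.1,1.4,0]])

```text
time: 50.85
tool_pos: [0.4779, -0.1883, 0.0701]
ee_rot: [-3.141, -0.0, 1.392]
wrist_force: [-0.0, -0.6, -0.1]
width: 0.0118
finger_force: 30.0
```

```bash
python3 -c "
from h import *
leaneval((427.6,222.2),(433,217.9),(341.5,180.6),(339.5,176.8))
go((.479,-.1885,.0547,79.8))"
```

```text
outer [-0.0574  0.0192  0.0856] 0.2 inner [-0.0579  0.0073  0.0868] lean 5.8 origin box y,z [-0.0061  0.0439] bx -0.0574 minus tcp [ 0.0014 -0.0262] tcp [-0.0581 -0.0075  0.0701] yawdev -2.4
t 50.9 pos [ 0.4779 -0.1883  0.0701] yaw 79.8 w 0.0118 f [-0.  -0.6 -0.1] ff 30.0 J6 -0.31
(0.479, -0.1885, 0.0547, 79.8) -> [-0.0, 0.11, 1.54, -0.03]
```

Request:
servo_tool(targets=[[0.2,0.1,0.4,0],[0.2,0.1,0.8,0],[0.2,0.1,1.2,0],[0.2,0.1,1.5,0],[0.2,0.1,1.6,0],[0.2,0.1,1.6,0]])

```text
time: 51.6
tool_pos: [0.4797, -0.1867, 0.0548]
ee_rot: [3.141, 0.0, 1.392]
wrist_force: [-0.4, 0.0, 0.4]
width: 0.0116
finger_force: 30.0
```

Now I press a touch, release and lift. After that, I'll check the three seated knobs by their ticks.

Request:
servo_tool(targets=[[0,0,0.15,0],[0,0,0.2,0],[0,0,0.2,0]])

```text
time: 51.98
tool_pos: [0.4798, -0.1867, 0.0546]
ee_rot: [3.141, 0.0, 1.392]
wrist_force: [-3.3, 1.8, 9.6]
width: 0.0121
finger_force: 30.0
```

Request:
servo_tool(targets=[[0,0,0.1,0],[0,0,0.1,0],[0,0,0.1,0],[0,0,0.1,0],[0,0,-1.5,0],[0,0,-4,0],[0,0,-7,0],[0,0,-12,0]], claw=157)

```text
time: 52.98
tool_pos: [0.4779, -0.186, 0.1719]
ee_rot: [-3.136, -0.001, 1.392]
wrist_force: [0.9, -0.9, -0.2]
width: 0.036
finger_force: 0.0
```

Request:
servo_tool(targets=[[3,0,-2,0],[8,0,-2,0],[13,0,-2,0],[17,0,-2,0],[18,0,-2,0],[18,0,-2,0]])

```text
time: 53.72
tool_pos: [0.5113, -0.0097, 0.1927]
ee_rot: [-3.141, 0.001, 1.393]
wrist_force: [0.0, 0.2, -0.1]
width: 0.036
finger_force: 0.0
```

```bash
cat > seat.py <<'E'
from tick import *
from ef import prep,score
import ef
im={n:snapshot(n) for n in("scene","side")}
for n in im: cv2.imwrite(f"pics/{n}_seat.png",im[n])
print(get_obs()["tool_pos"],get_obs()["time"])
for i,bx in((1,-.058),(2,0.),(3,.058)):
    print("pocket",i)
    for n in im:
        c=Cam(camera_model(n)); P=BC+bx*XH+.017*YH+[0,0,.056]
        print(" ",n,c.proj([P])[0].round(1))
        for b in blobs(im[n],c,P,10)[:3]: print("    ",b)
E
python3 seat.py
```

```text
[ 0.51135897 -0.01071381  0.19264342] 53.825
pocket 1
  scene [425.8 233. ]
     (np.int32(1079), 8.4, [[434.3, 221.5], [413.9, 238.5]])
     (np.int32(177), 3.6, [[430.9, 230.1], [425.5, 234.3]])
  side [340.5 192. ]
     (np.int32(100), 2.9, [[337.5, 181.6], [333.5, 181.6]])
     (np.int32(75), 2.2, [[340.3, 189.3], [341.6, 192.6]])
     (np.int32(51), 1.5, [[348.7, 189.9], [349.6, 192.1]])
pocket 2
  scene [399.1 212. ]
     (np.int32(195), 1.8, [[390.3, 217.0], [389.9, 221.8]])
  side [313.6 197.3]
     (np.int32(151), 4.5, [[311.5, 187.5], [304.7, 187.8]])
     (np.int32(78), 3.2, [[312.2, 195.0], [314.6, 198.4]])
     (np.int32(54), 1.5, [[321.7, 194.9], [322.7, 197.3]])
pocket 3
  scene [373.8 192.2]
     (np.int32(629), 8.4, [[383.3, 197.3], [368.4, 185.6]])
     (np.int32(62), 1.4, [[363.1, 195.0], [364.2, 197.3]])
     (np.int32(46), 2.9, [[367.1, 190.1], [364.3, 188.8]])
  side [285.8 202.8]
     (np.int32(77), 2.1, [[285.0, 200.4], [286.6, 203.4]])
```

Run:
```python
from bench import *
from h import *
S,D=[Cam(camera_model(n)) for n in("scene","side")]
print([S.onz(p,0).round(3) for p in((300,62),(400,105),(525,170))],[D.onz(p,0).round(3) for p in((300,150),(190,180))])
def q(phi,r,n=.033): return (BC+YH*(-.065+r*np.cos(phi)-n*np.sin(phi))+[0,0,.034+r*np.sin(phi)+n*np.cos(phi)])
for phi in(1.6,1.3,1.0,.7,.4,.2,.1,0): print(phi,q(phi,.11).round(4),box(q(phi,.11)))
pb=BC-.130*YH
go((.40,-.10,.24,79.8),(pb[0],pb[1],.26,79.8))
```

```text
[array([ 0.957, -0.439, -0.   ]), array([ 0.707, -0.454, -0.   ]), array([ 0.424, -0.443,  0.   ])] [array([ 0.43 , -0.432,  0.   ]), array([ 0.712, -0.435,  0.   ])]
1.6 [ 0.5186 -0.2908  0.143 ] [ 0.     -0.1012  0.143 ]
1.3 [ 0.5246 -0.2575  0.1488] [-0.     -0.0673  0.1488]
1.0 [ 0.5306 -0.224   0.1444] [-0.     -0.0333  0.1444]
0.7 [ 0.5361 -0.1933  0.1301] [ 0.     -0.0021  0.1301]
0.4 [ 0.5407 -0.1681  0.1072] [0.     0.0235 0.1072]
0.2 [ 0.5429 -0.1555  0.0882] [0.     0.0362 0.0882]
0.1 [ 0.5438 -0.1507  0.0778] [-0.      0.0411  0.0778]
0 [ 0.5445 -0.1469  0.067 ] [-0.     0.045  0.067]
t 53.8 pos [ 0.5114 -0.0107  0.1926] yaw 79.7 w 0.0363 f [ 0.3 -0.1  0.7] ff 0.0 J6 0.05
(0.4, -0.1, 0.24, 79.8) -> [-10.77, -9.36, -4.74, -0.09]
(np.float64(0.51349), np.float64(-0.31912), 0.26, 79.8) -> [-30.31, 5.72, -6.74, -0.09]
```

Request:
servo_tool(targets=[[0,0,-3,0],[-1,0.3,-6.8,0],[-6,1.2,-6.8,0],[-11,2.2,-6.8,0],[-16,3.2,-6.8,0],[-21,4.2,-6.8,0],[-26,5.1,-6.8,0],[-30.3,5.7,-6.8,0]], claw=255)

```text
time: 54.82
tool_pos: [0.5125, -0.3214, 0.2603]
ee_rot: [-3.141, 0.0, 1.389]
wrist_force: [0.4, 0.0, 0.1]
width: 0.0006
finger_force: 0.0
```

Request:
servo_tool(targets=[[0,0,0,0],[0,0,0,0]])

```text
time: 55.08
tool_pos: [0.5132, -0.3184, 0.2605]
ee_rot: [-3.141, -0.001, 1.391]
wrist_force: [0.7, 1.8, 0.2]
width: 0.0005
finger_force: 0.0
```

Run:
```python
from h import *
from bench import get_obs
print(box(get_obs()["tool_pos"]))
p=BC-.130*YH
go((p[0],p[1],.15,79.8))
```

```text
[-0.0004 -0.1292  0.2605]
t 55.1 pos [ 0.5132 -0.3184  0.2605] yaw 79.7 w 0.0005 f [0.7 1.8 0.2] ff 0.0 J6 -0.47
(np.float64(0.51349), np.float64(-0.31912), 0.15, 79.8) -> [-0.07, 0.04, 11.05, -0.12]
```

Request:
servo_tool(targets=[[-0.2,0,2,0],[-0.2,0,4.5,0],[-0.2,0,7.5,0],[-0.2,0,10,0],[-0.2,0,10.6,0],[-0.2,0,10.6,0],[-0.2,0,10.6,0]])

```text
time: 55.95
tool_pos: [0.5143, -0.32, 0.1565]
ee_rot: [3.139, 0.001, 1.393]
wrist_force: [0.6, -0.7, 0.4]
width: 0.0005
finger_force: 0.0
```

Run:
```python
from h import *
W=[BC+y*YH+[0,0,z] for y,z in((-.110,.157),(-.076,.163),(-.042,.158),(-.011,.144),(.0145,.121),(.027,.102),(.032,.092),(.036,.081))]
go(*[(*p.round(4),79.8) for p in W])
```

```text
t 56.0 pos [ 0.5143 -0.32    0.1565] yaw 79.8 w 0.0005 f [ 0.6 -0.7  0.4] ff 0.0 J6 -0.47
(np.float64(0.517), np.float64(-0.2994), np.float64(0.157), 79.8) -> [2.08, -0.1, -0.05, 0.0]
(np.float64(0.523), np.float64(-0.266), np.float64(0.163), 79.8) -> [5.47, -0.1, -0.65, 0.0]
(np.float64(0.5291), np.float64(-0.2325), np.float64(0.158), 79.8) -> [8.87, -0.09, -0.15, 0.0]
(np.float64(0.5346), np.float64(-0.202), np.float64(0.144), 79.8) -> [11.97, -0.09, 1.25, 0.0]
(np.float64(0.5391), np.float64(-0.1769), np.float64(0.121), 79.8) -> [14.52, -0.09, 3.55, 0.0]
(np.float64(0.5413), np.float64(-0.1646), np.float64(0.102), 79.8) -> [15.77, -0.1, 5.45, 0.0]
(np.float64(0.5422), np.float64(-0.1597), np.float64(0.092), 79.8) -> [16.27, -0.09, 6.45, 0.0]
(np.float64(0.5429), np.float64(-0.1558), np.float64(0.081), 79.8) -> [16.67, -0.09, 7.55, 0.0]
```

Request:
servo_tool(targets=[[1.2,0,0,0],[2.2,0,-0.1,0],[3.2,0,-0.3,0],[4.3,0,-0.5,0],[5.5,0,-0.6,0],[7.1,0,-0.5,0],[8.8,0,-0.1,0],[8.8,0,-0.1,0]])

```text
time: 56.95
tool_pos: [0.5294, -0.2311, 0.155]
ee_rot: [-3.141, -0.002, 1.395]
wrist_force: [-1.0, -0.4, 1.3]
width: 0.0007
finger_force: 0.8
```

Request:
servo_tool(targets=[[1.6,0,0.5,0],[3.1,0,1.3,0],[4.4,0,2.4,0],[5.7,0,3.7,0],[6.4,0,4.6,0],[6.9,0,5.5,0],[6.9,0,5.5,0]])

```text
time: 57.82
tool_pos: [0.5412, -0.1644, 0.0997]
ee_rot: [-3.14, -0.002, 1.393]
wrist_force: [-0.6, 0.6, 1.0]
width: 0.0002
finger_force: 0.8
```

Run:
```python
from h import *
W=[BC+y*YH+[0,0,z] for y,z in((.032,.092),(.036,.081),(.036,.076))]
go(*[(*p.round(4),79.8) for p in W])
```

```text
t 57.8 pos [ 0.5412 -0.1644  0.0997] yaw 79.8 w 0.0002 f [-0.6  0.6  1. ] ff 0.8 J6 -0.22
(np.float64(0.5422), np.float64(-0.1597), np.float64(0.092), 79.8) -> [0.47, 0.01, 0.77, 0.01]
(np.float64(0.5429), np.float64(-0.1558), np.float64(0.081), 79.8) -> [0.87, 0.01, 1.87, 0.01]
(np.float64(0.5429), np.float64(-0.1558), np.float64(0.076), 79.8) -> [0.87, 0.01, 2.37, 0.01]
```

Request:
servo_tool(targets=[[0.5,0,0.7,0],[0.8,0,1.3,0],[0.9,0,1.7,0],[0.9,0,1.9,0],[0.9,0,1.9,0]])

```text
time: 58.45
tool_pos: [0.5435, -0.1583, 0.0878]
ee_rot: [3.138, 0.004, 1.392]
wrist_force: [-8.9, -1.8, 22.1]
width: 0.0002
finger_force: 11.4
```

Request:
servo_tool(targets=[[0,0,0.2,0],[0,0,0.4,0],[0,0,0.4,0]])

```text
time: 58.82
tool_pos: [0.5452, -0.1568, 0.0804]
ee_rot: [3.135, 0.0, 1.392]
wrist_force: [0.6, 0.5, 9.1]
width: 0.0004
finger_force: 4.9
```

Request:
servo_tool(targets=[[0,0,0.1,0],[0,0,0.1,0],[0,0,-0.5,0],[0,0,-2,0],[0,0,-6,0],[0,0,-12,0],[0,0,-16,0]])

```text
time: 59.7
tool_pos: [0.5432, -0.1564, 0.2405]
ee_rot: [3.14, -0.0, 1.392]
wrist_force: [-0.2, 0.6, 0.1]
width: 0.0006
finger_force: 0.0
```

Request:
servo_tool(targets=[[4,-1,0,0],[9,-2.5,0,0],[14,-4,0,0],[19,-6,0,0],[24,-8,0,0],[29,-10,0,0],[34,-13,0,0],[38,-16,0,0]])

```text
time: 60.7
tool_pos: [0.4516, 0.2478, 0.2371]
ee_rot: [-3.14, 0.0, 1.393]
wrist_force: [0.9, 0.4, -0.2]
width: 0.0006
finger_force: 0.0
```

Request:
servo_tool(targets=[[3,-3,0,0],[6,-6,0,0],[9,-9,0,0],[9,-12,0,0],[9,-15,0,0],[9,-15,0,0]])

```text
time: 61.45
tool_pos: [0.3197, 0.3614, 0.2377]
ee_rot: [-3.141, 0.0, 1.395]
wrist_force: [0.6, 0.0, -0.8]
width: 0.0004
finger_force: 0.0
```

Run:
```python
from bench import *
from h import *
import cv2
go()
for n,boxes in(("scene",{"box":(335,150,480,285),"dowel":(250,285,300,345),"mug":(145,210,215,290),"honey":(205,160,258,230),"spice":(278,125,312,188),"blue":(383,268,406,312)}),("side",{"box":(255,165,368,245),"dowel":(345,262,388,318),"mug":(235,298,312,380),"honey":(203,248,255,320),"spice":(196,203,232,258)})):
    a=cv2.imread(f"pics/{n}0.png");b=snapshot(n);cv2.imwrite(f"pics/{n}_end.png",b);d=cv2.absdiff(a,b).max(2)
    d=cv2.GaussianBlur(d,(3,3),0)
    for k,(x0,y0,x1,y1) in boxes.items(): r=d[y0:y1,x0:x1]; print(n,k,"mean diff",r.mean().round(1),"frac>30",(r>30).mean().round(3))
```

```text
t 61.5 pos [0.3197 0.3614 0.2377] yaw 79.9 w 0.0004 f [ 0.6  0.  -0.8] ff 0.0 J6 0.90
scene box mean diff 5.7 frac>30 0.0
scene dowel mean diff 8.8 frac>30 0.012
scene mug mean diff 5.9 frac>30 0.0
scene honey mean diff 5.4 frac>30 0.0
scene spice mean diff 6.2 frac>30 0.0
scene blue mean diff 5.8 frac>30 0.0
side box mean diff 3.4 frac>30 0.0
side dowel mean diff 7.8 frac>30 0.074
side mug mean diff 2.9 frac>30 0.0
side honey mean diff 3.0 frac>30 0.0
side spice mean diff 2.6 frac>30 0.0
```

Run:
```python
import cv2,numpy as np
for n,(x0,y0,x1,y1) in(("scene",(250,285,300,345)),("side",(345,262,388,318))):
    a,b=cv2.imread(f"pics/{n}0.png"),cv2.imread(f"pics/{n}_end.png")
    def f(i):
        h=cv2.cvtColor(i[y0:y1,x0:x1],cv2.COLOR_BGR2HSV);m=((h[...,0]<14)&(h[...,1]>130)&(h[...,2]>70)).astype(np.uint8)
        c=max(cv2.findContours(m,0,1)[0],key=cv2.contourArea);M=cv2.moments(c);bb=cv2.boundingRect(c)
        rows=[(int(y0+r),round(float(np.flatnonzero(m[r]).mean()+x0),1),int(m[r].sum())) for r in range(bb[1]+2,bb[1]+28,5) if m[r].any()]
        return bb,cv2.contourArea(c),rows
    print(n,f(a),f(b),sep="\n ")
    d=cv2.absdiff(a,b).max(2)[y0:y1,x0:x1]>30;p=np.argwhere(d);print(len(p),p[:,1].min()+x0,p[:,1].max()+x0,p[:,0].min()+y0,p[:,0].max()+y0,(p.mean(0)[::-1]+[x0,y0]).round(1))
```

```text
scene
 ((8, 5, 38, 49), 815.5, [(292, 275.6, 11), (297, 274.9, 14), (302, 275.5, 12), (307, 274.6, 17), (312, 276.4, 25), (317, 275.0, 26)])
 ((8, 5, 38, 49), 924.5, [(292, 274.1, 10), (297, 272.7, 7), (302, 276.0, 13), (307, 277.1, 18), (312, 276.9, 24), (317, 275.7, 25)])
59 260 298 290 328 [276.4 301.1]
side
 ((8, 6, 32, 49), 829.5, [(270, 370.0, 13), (275, 371.0, 15), (280, 371.0, 13), (285, 368.9, 14), (290, 367.2, 26), (295, 370.5, 28)])
 ((8, 6, 32, 49), 817.5, [(270, 370.5, 12), (275, 371.0, 15), (280, 371.0, 13), (285, 368.6, 15), (290, 367.6, 24), (295, 370.5, 28)])
180 356 387 262 293 [378.8 267.9]
```

The dowel stands as it did at the start: its outline matches in both views, and the side-view difference is only knob A's missing shadow. The cover and bystanders also match the start, so I'm handing in.

```bash
python3 -c "
from bench import *
print(close_job())"
```

```text
the job is handed in; nothing more can be done
None
```

Job handed in at about 62 s: three knobs seated in their pockets, cover shut and latched, dowel key back in its stand, mug and jars unmoved. These are my own camera and force checks; the hand-in returned no verdict.

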